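# Slide the top-heavy hammer crate into the bench corner

### The arm

A 7-joint arm with a two-finger parallel gripper is mounted at the origin on the work surface. World frame = base frame: x ahead of the robot, y to its left, z up, the work surface at z = 0. Lengths are in m, angles in rad, forces in N, time in s.
With the tool pointing down it reaches from about 0.4 to 0.85 m from the base axis. Payload 4.5 kg.
Tool frame: the origin (TCP) lies at the very end of the fingers, on their centre line; the grasp point (between the pads) lies 19 mm behind it; z points along the fingers, y is the line along which they close (so a half turn about z gives the same grasp; the last joint's range is limited). The gripper opens to 85 mm and grips with 20 to 120 N. Pads are 22 mm wide; open, the fingers measure 114 mm over their backs; the gripper's body (76 mm by 85 mm) begins 54 mm behind the grasp point. The pads swing forward as they close: fully open they stand 13 mm farther back than shut.
Start: joints at [-1.278, 0.689, -0.195, 1.565, 0.157, 0.902, -0.215], TCP at [0.16, 0.604, 0.231] pointing down, gripper open.
Joint ranges: [-3.01, 3.01], [-0.46, 2.08], [-1.47, 1.51], [0.13, 2.56], [-1, 4.14], [0.04, 2.09], [-2.66, 2.66]. Speed limits (rad/s): [2.57, 2.57, 3.14, 3.14, 3.14, 3.14, 3.14].

### API

Orientations are given as a unit quaternion [x, y, z, w].
In Python, from rig import robot, vision gives the robot as it stands.
- The arm moves only by the tool carry_out, never from a script. Its argument "rows" is a list of rows, each a list of 7 numbers: the gripper command: -1 is fully open, 1 is shut, values between are in proportion, then the shift along the tool's x, y, z in mm, then the turn, a rotation vector about the tool's x, y, z in rad. A call has 1 to 10 rows; each row is the pose to reach, as a shift and turn from the pose commanded when the call began, along the tool's axes at that moment; what a row does not reach only later rows make up. A row lasts 1/12 s, in which the tool goes at most 41.7 mm and 7.16 degrees, less where a joint would pass 70% of its speed; a pose out of reach is approached as far as the arm can. A call with a gripper value outside its range is refused whole. The fingers move at their own pace and stop on an object; "newtons" is the grip in N (left out, the last holds). Time passes only in rows, so rows that repeat a pose let the fingers close. It gives the time, the measured TCP pose, the force, the opening and the grip force at its end, in the units of the state.
- robot.observe(): the state, without advancing time (a new reading comes with each control period).
- vision.snapshot(name): name is "side" or "top"; returns the picture (384x512x3 uint8, red, green, blue); there is no depth.
- vision.camera_model(name): a dict with "fx", "fy", "cx", "cy" (pixels), "world_from_camera" (4x4, takes a point from camera to world coordinates). Camera axes: x right, y down, z forward; pixel columns grow to the right and rows downward; lengths in m; the calibration is good to about 2 mm. A picture is of the moment at which its call begins. camera_model takes no time and is no camera call.
- robot.job_done(): hands the job in; it is judged then, once.
The state is a dict: "time": time; "joints": joint angles; "qvel": joint speeds; "tau": joint torques, N m; "ee_pos": TCP position; "eef_rot": TCP orientation; "force": force on the tool from outside, world axes, zero at the start; "wrist_torque": the same for the moment, N m; "grip_width": opening from 0.0 (shut) to 1.0 (fully open); "finger_force": force on a finger pad.
Only numpy, scipy, OpenCV 4.12 (cv2) and the standard library are available. Lean on these libraries where they do the work, as an engineer would, in place of code of your own. Each camera call takes 0.05 s, during which the arm holds its last target. There are 200 camera calls.

### The job

Clear the leather bench: push the tall crate of hammers back across the bench into the corner, so that it stands snug and square with its back flush against the back rail and its side flush against the tall end board. It is heavy and top-heavy, so push it only on its bottom board, low near the base, so that it slides upright; do not rock, tip or lift it, do not push on its upper boards or its tools, and leave the paint jar, the thread spool and the wooden slicker where they are.

Things in the scene. Friction and masses are not known exactly. Their poses are not given: they have to be found in the camera images.
- crate: tall slatted plywood crate, loose, 90 mm deep (its x) by 130 wide (y) by 170 tall, about 2 kg; hammers in it reach 238 mm. Origin at the centre of its underside, z up. Bottom boards all round, from the bench to 66 mm: push there. Slides at 7 to 17 N; tips if pushed above some 60 mm across its depth. Starts before the rail, its x within 0.3 rad of the rail's x, which points to the rail
- crate_top: upper part of the same crate, one piece with it: the boards 70 to 170 mm above the bench and the hammers, mallet and punches standing in it, which overhang its boards by up to 20 mm. Same origin and axes as crate. Not to be pushed on
- rail: fixed brown wooden back rail, 24 mm thick (x), 600 long (y), 45 high; origin at the centre of its underside. Front face, towards the robot, at x = -12 mm in its frame; its x points away from the robot, square to that face, its y along the rail to the robot's left
- end_board: fixed brown wooden end board with a brass piece, 24 mm thick (its y), 90 high, square to the rail near one end (left or right, varies), reaching 182 mm forward of the rail's centre line. Origin on the bench, on that line, mid-thickness, 235 mm from the rail's middle; axes as the rail's. Inner face, towards the rail's middle, 12 mm from its origin: with the rail's face it makes the corner
- tray: fixed low pale wooden tray of brass fittings, 60 mm wide (its y), 28 high, square to the rail at its other end, reaching 182 mm forward of the rail's centre line; origin on the bench, on that line, mid-width. Not part of the corner
- paint_jar: brown jar of edge paint with a black cap, 60 mm across, 75 mm tall, loose; origin at the centre of its underside; leave it alone
- thread: cream spool of waxed thread, 62 mm across, 95 mm tall, loose; origin at the centre of its underside; leave it alone
- slicker: turned pale wooden edge slicker standing upright, 36 mm across, 100 mm tall, loose; origin at the centre of its underside; leave it alone

How it is judged:
At the end, for the whole second after the job is handed in: the crate stands upright and still on the bench in the corner, its back within 8 mm of the rail's front face and its side within 8 mm of the end board's inner face, square to the rail within 0.06 rad (x of crate in the frame of rail between -0.065 and -0.05 m and y of crate in the frame of end_board between -0.085 and 0.085 m and y of crate in the frame of rail between -0.18 and 0.18 m and angle between the x axis of crate and the x axis of rail, either way round below 0.06 rad and angle between crate's own z axis and vertical below 0.03 rad and height (world z) of crate below 0.004 m and linear speed of crate below 0.01 m/s); the robot touches nothing.
It fails at once if the crate rocks or tips by more than 0.12 rad (7 degrees) (angle between crate's own z axis and vertical above 0.12 rad).
It fails at once if the crate is lifted off the bench (its underside's centre above 10 mm) (height (world z) of crate above 0.01 m).
It fails at once if the robot pushes with more than 3 N on the crate's upper boards or tools (contact force between any of the arm, the fingers and crate_top above 3 N).
It fails at once if the paint jar, the thread spool or the wooden slicker is moved by more than 15 mm (distance of any of paint_jar, thread, slicker from where it was at the start of the episode above 0.015 m).
It also fails if it takes over 64 s, if anything falls off the work surface, if the arm or the gripper's body presses on something with over 40 N, if the wrist force passes 120 N, or if a joint passes its speed limit or range.

## Working session

There is one attempt and no reset: what is moved stays moved. The work goes in short steps, Python scripts to look and compute and a tool call to move; the robot and the scene stay as the last step left them, time stands still between calls to the robot, and variables do not carry over. Pictures are saved under pics/ and viewed, at most 10 in all, crops included, and the job is handed in when it is done.

Besides the shell and the picture viewer there is one more tool, called after "Request:" as a command line: name --pt "numbers of a row" for each row, then --argument value for the rest. carry_out: Moves the arm, as the interface text tells. Its arguments: {"type":"object","properties":{"rows":{"type":"array"},"newtons":{"type":"number"}},"required":["rows"]}

```bash
mkdir -p pics; python3 - <<'E'
from rig import robot,vision
import cv2,numpy as np
for n in("top","side"):
    cv2.imwrite(f"pics/{n}0.png",cv2.resize(vision.snapshot(n)[:,:,::-1],(800,600)))
    m=vision.camera_model(n);print(n,m["fx"],m["fy"],m["cx"],m["cy"],np.round(m["world_from_camera"],3).tolist())
s=robot.observe();print(s)
E
```

```text
top 387.32123277956816 387.32123277956816 255.68713123536924 188.00631092308643 [[0.029, -0.973, 0.227, 0.349], [-1.0, -0.028, 0.009, 0.034], [-0.003, -0.227, -0.974, 1.003], [0.0, 0.0, 0.0, 1.0]]
side 346.5008550987087 346.5008550987087 257.24650422027656 191.50073495731456 [[-0.983, -0.097, 0.155, 0.383], [-0.182, 0.608, -0.773, 0.887], [-0.019, -0.788, -0.616, 0.682], [0.0, 0.0, 0.0, 1.0]]
{'time': 0.1, 'joints': array([-1.27817141,  0.68989354, -0.19454009,  1.56622157,  0.15728237,
        0.90252896, -0.2151026 ]), 'qvel': array([-0.00064169, -0.00258777,  0.00079471, -0.00024601,  0.00084364,
        0.00054541,  0.00119044]), 'tau': array([-4.28107101e-03, -5.40610671e+01, -1.27203014e+00, -1.58988011e+01,
        9.27041721e-03,  4.35192647e-03, -8.18338378e-06]), 'ee_pos': array([0.1598462 , 0.60361167, 0.23057378]), 'eef_rot': array([ 1.29013830e-01,  9.91642446e-01, -8.28610569e-04, -5.78287893e-05]), 'force': array([-0.05405868,  0.33166765, -0.16163721]), 'wrist_torque': array([-0.02751794,  0.0471628 ,  0.01664756]), 'finger_force': 0.0, 'grip_width': 0.9956227660220099}
```

View pics/top0.png

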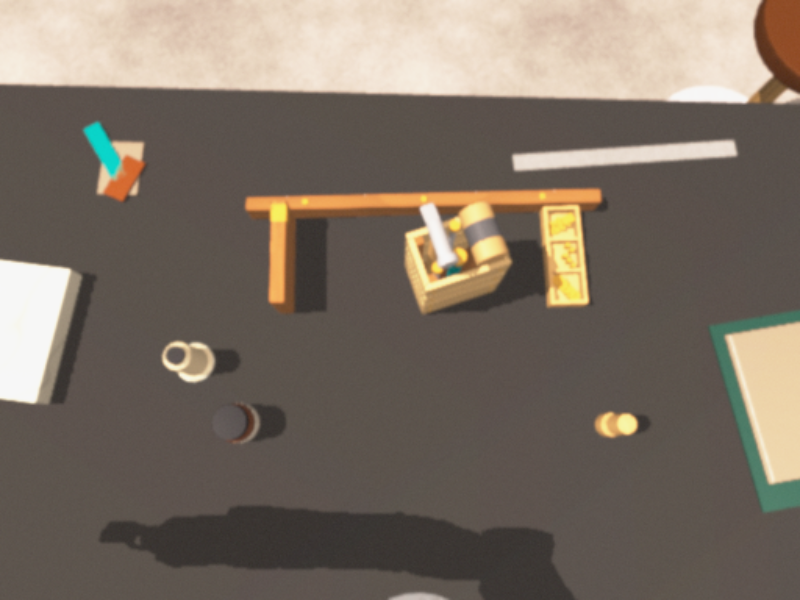

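View pics/side0.png

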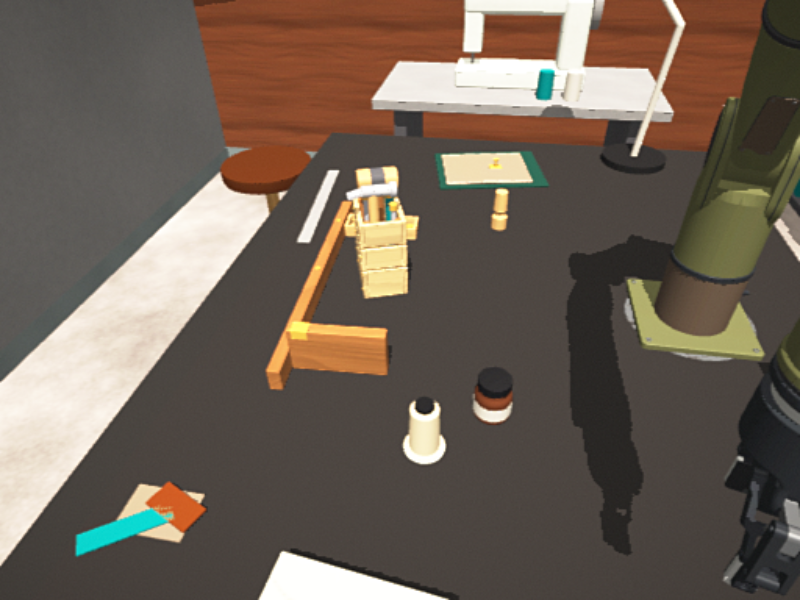

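Top view: end board on the left (world +y) at (280,255), the crate skewed at (455,265), tray right; jar (237,423), spool (190,360), slicker (617,424). I'll zoom for edges.

```bash
cat > h.py <<'E'
from rig import robot,vision
import cv2,numpy as np
def ray(n,u,v,z):
    m=vision.camera_model(n);T=np.array(m["world_from_camera"])
    d=T[:3,:3]@[(u-m["cx"])/m["fx"],(v-m["cy"])/m["fy"],1]
    return (T[:3,3]+d*(z-T[2,3])/d[2])[:2]
def proj(n,p):
    m=vision.camera_model(n);T=np.linalg.inv(m["world_from_camera"])
    c=T[:3,:3]@np.array(p)+T[:3,3];return np.array([c[0]/c[2]*m["fx"]+m["cx"],c[1]/c[2]*m["fy"]+m["cy"]])
def crop(n,u0,v0,u1,v1,k,name):
    im=vision.snapshot(n)[v0:v1,u0:u1,::-1]
    im=cv2.resize(im,None,fx=k,fy=k,interpolation=cv2.INTER_CUBIC)
    im=cv2.convertScaleAbs(im,alpha=1.3,beta=10)
    for u in range(-(-u0//10)*10,u1,10):
        cv2.line(im,((u-u0)*k,0),((u-u0)*k,6),(0,255,0),1); cv2.putText(im,str(u),((u-u0)*k,16),0,.35,(0,255,0),1)
    for v in range(-(-v0//10)*10,v1,10):
        cv2.line(im,(0,(v-v0)*k),(6,(v-v0)*k),(0,255,0),1); cv2.putText(im,str(v),(8,(v-v0)*k+4),0,.35,(0,255,0),1)
    cv2.imwrite(name,im)
E
python3 - <<'E'
from h import *
crop("top",150,115,395,205,3,"pics/t1.png")
crop("side",165,100,285,250,4,"pics/s1.png")
E
```

```text
(no output)
```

View pics/t1.png

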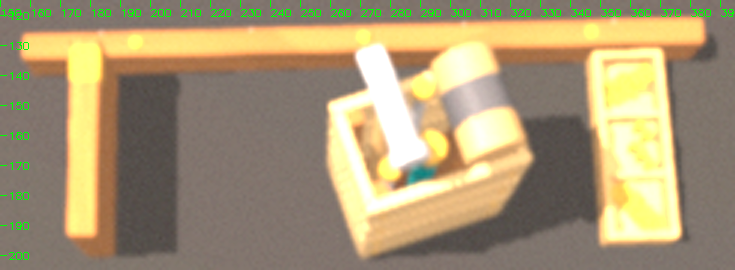

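View pics/s1.png

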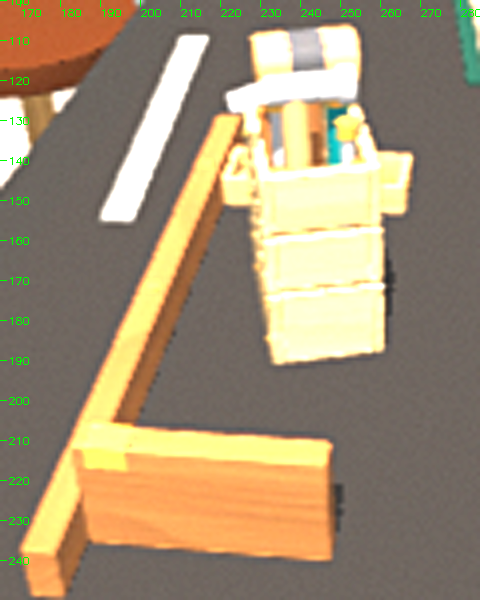

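```bash
python3 - <<'E'
from h import *
P=lambda t,n,u,v,z:print(t,np.round(ray(n,u,v,z),4))
P("rail topfront L","top",157.3,134.3,.045);P("R","top",384.7,130.3,.045)
P("rail botfront","top",189.5,139.5,0);P(" ","top",255,138,0)
P("EB top in back","top",183.7,142.7,.09);P("EB top in front","top",182.3,194,.09)
P("EB bot in","top",188.7,140,0);P("","top",188.3,200,0)
P("EB outer bot side","side",187,235,0);P("","side",247.5,240,0)
P("crate BL side","side",233.2,190.7,0);P("crate FL side","side",261,187.5,0)
P("crate FL top","top",271.7,200.7,0);P("crate FR top","top",316.7,186,0)
P("crate toprim FL","top",273.5,183,.17);P("BL rim","top",260,150,.17);P("FR rim","top",327,167.5,.17)
P("jar cap","top",237/1.5625,423/1.5625,.0375+.03);P("spool","top",176/1.5625,355/1.5625,.095);P("slicker","top",627/1.5625,424/1.5625,.1)
print(np.round([proj("top",p) for p in [(.5,0,0),(.75,0,0)]],1))
E
```

```text
rail topfront L [0.71   0.3062]
R [ 0.738  -0.2909]
rail botfront [0.7143 0.2294]
  [0.7237 0.05  ]
EB top in back [0.6728 0.2257]
EB top in front [0.5422 0.2198]
EB bot in [0.7128 0.2314]
 [0.5454 0.221 ]
EB outer bot side [0.7116 0.254 ]
 [0.5422 0.2453]
crate BL side [0.632 0.039]
crate FL side [0.5467 0.0083]
crate FL top [0.5499 0.0008]
crate FR top [ 0.5932 -0.1182]
crate toprim FL [0.5559 0.0032]
BL rim [0.6319 0.0352]
FR rim [ 0.595  -0.1156]
jar cap [0.3595 0.2834]
spool [0.4566 0.377 ]
slicker [ 0.3743 -0.2942]
[[271.6 219.4]
 [273.4 129.5]]
```

```bash
cat >> h.py <<'E'
from scipy.spatial.transform import Rotation as R
def mv(*wps):
    """targets x,y,z,yaw,tilt(deg below horizontal) -> row numbers from the measured pose"""
    s=robot.observe();R0=R.from_quat(s["eef_rot"]);p0=s["ee_pos"]
    for x,y,z,yaw,th in wps:
        th=np.radians(th);h=np.array([np.cos(yaw),np.sin(yaw),0]);up=np.array([0,0,1.])
        tz=h*np.cos(th)-up*np.sin(th);ty=np.cross(up,h);tx=np.cross(ty,tz)
        Rt=R.from_matrix(np.c_[tx,ty,tz])
        d=R0.inv().apply(np.array([x,y,z])-p0)*1000;w=(R0.inv()*Rt).as_rotvec()
        print(np.round(d,0).tolist(),np.round(w,3).tolist(),"rows",round(max(np.linalg.norm(d)/41.7,np.degrees(np.linalg.norm(w))/7.16),1))
E
python3 - <<'E'
from h import *
mv((.38,-.05,.25,.048,40))
E
```

```text
[-380.0, -576.0, -19.0] [-0.135, -0.866, -0.286] rows 16.5
```

Request:
carry_out --pt "-1 -380 -576 -19 -0.135 -0.866 -0.286" --pt "-1 -380 -576 -19 -0.135 -0.866 -0.286" --pt "-1 -380 -576 -19 -0.135 -0.866 -0.286" --pt "-1 -380 -576 -19 -0.135 -0.866 -0.286" --pt "-1 -380 -576 -19 -0.135 -0.866 -0.286" --pt "-1 -380 -576 -19 -0.135 -0.866 -0.286" --pt "-1 -380 -576 -19 -0.135 -0.866 -0.286" --pt "-1 -380 -576 -19 -0.135 -0.866 -0.286" --pt "-1 -380 -576 -19 -0.135 -0.866 -0.286" --pt "-1 -380 -576 -19 -0.135 -0.866 -0.286"

```text
time: 1.03
ee_pos: [0.2564, 0.3288, 0.2175]
eef_rot: [-0.004, 0.916, -0.041, 0.398]
force: [0.1, 0.5, -0.4]
grip_width: 1.0
finger_force: 0.0
```

```bash
python3 - <<'E'
from h import *
mv((.42,-.05,.2,.048,40))
E
```

```text
[-84.0, -372.0, 158.0] [-0.106, -0.055, 0.01] rows 9.9
```

Request:
carry_out --pt "-1 -84 -372 158 -0.106 -0.055 0.01" --pt "-1 -84 -372 158 -0.106 -0.055 0.01" --pt "-1 -84 -372 158 -0.106 -0.055 0.01" --pt "-1 -84 -372 158 -0.106 -0.055 0.01" --pt "-1 -84 -372 158 -0.106 -0.055 0.01" --pt "-1 -84 -372 158 -0.106 -0.055 0.01" --pt "-1 -84 -372 158 -0.106 -0.055 0.01" --pt "-1 -84 -372 158 -0.106 -0.055 0.01" --pt "-1 -84 -372 158 -0.106 -0.055 0.01" --pt "-1 -84 -372 158 -0.106 -0.055 0.01"

```text
time: 1.87
ee_pos: [0.3187, 0.2994, 0.208]
eef_rot: [-0.011, 0.911, -0.019, 0.412]
force: [-0.1, -0.5, -2.6]
grip_width: 1.0
finger_force: 0.0
```

```bash
python3 - <<'E'
from h import *
mv((.45,-.05,.022,.048,40),(.54,-.05,.022,.048,40))
E
```

```text
[65.0, -341.0, 230.0] [-0.062, -0.025, 0.005] rows 10.0
[6.0, -342.0, 298.0] [-0.062, -0.025, 0.005] rows 10.9
```

```bash
python3 - <<'E'
from h import *
s=robot.observe();print(s['joints'].round(2),s['qvel'].round(2),s['force'])
cv2.imwrite("pics/s2.png",cv2.resize(vision.snapshot("side")[:,:,::-1],(800,600)))
E
```

```text
[-0.79  1.11 -1.47  2.56  1.24  1.97 -1.69] [ 1.31 -1.09 -0.06 -0.    1.81 -0.69  1.68] [-0.06207251 -0.51473618 -2.56053007]
```

View pics/s2.png

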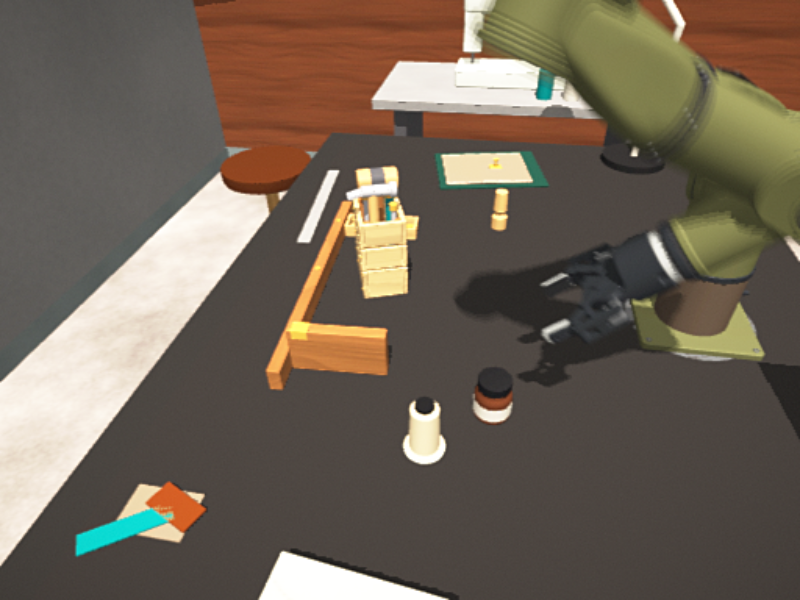

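The arm is folded (joints 3 and 4 at their ranges), with gripper at (580,300) clear of everything. Extend it forward to unfold.

```bash
python3 - <<'E'
from h import *
mv((.46,.12,.26,.048,50),)
E
```

```text
[-120.0, -181.0, 76.0] [-0.054, 0.155, -0.013] rows 5.5
```

Request:
carry_out --pt "-1 -120 -181 76 -0.054 0.155 -0.013" --pt "-1 -120 -181 76 -0.054 0.155 -0.013" --pt "-1 -120 -181 76 -0.054 0.155 -0.013" --pt "-1 -120 -181 76 -0.054 0.155 -0.013" --pt "-1 -120 -181 76 -0.054 0.155 -0.013" --pt "-1 -120 -181 76 -0.054 0.155 -0.013" --pt "-1 -120 -181 76 -0.054 0.155 -0.013" --pt "-1 -120 -181 76 -0.054 0.155 -0.013"

```text
time: 2.58
ee_pos: [0.4629, 0.1188, 0.2628]
eef_rot: [-0.02, 0.941, 0.003, 0.337]
force: [-0.1, 0.2, -0.6]
grip_width: 0.999
finger_force: 0.0
```

```bash
python3 - <<'E'
from h import *
s=robot.observe();print(s['joints'].round(2),s['qvel'].round(2),s['force'])
mv((.48,-.05,.15,.048,45),(.48,-.05,.022,.048,42))
E
```

```text
[ 0.23  0.73 -1.47  2.56  1.71  1.29 -0.8 ] [-0.16  0.02 -0.04 -0.01 -0.03  0.02 -0.09] [-0.14205525  0.21839556 -0.57604403]
[64.0, -168.0, 95.0] [-0.012, -0.098, -0.001] rows 4.9
[146.0, -167.0, 194.0] [-0.012, -0.15, -0.001] rows 7.1
```

Request:
carry_out --pt "-1 64 -168 95 -0.012 -0.098 0" --pt "-1 64 -168 95 -0.012 -0.098 0" --pt "-1 64 -168 95 -0.012 -0.098 0" --pt "-1 64 -168 95 -0.012 -0.098 0" --pt "-1 64 -168 95 -0.012 -0.098 0" --pt "-1 64 -168 95 -0.012 -0.098 0" --pt "-1 64 -168 95 -0.012 -0.098 0" --pt "-1 64 -168 95 -0.012 -0.098 0"

```text
time: 3.25
ee_pos: [0.54, -0.0501, 0.1602]
eef_rot: [-0.029, 0.93, 0.019, 0.367]
force: [0.1, 0.0, -0.6]
grip_width: 1.002
finger_force: 0.0
```

```bash
python3 - <<'E'
from h import *
s=robot.observe();print(s['joints'].round(2),s['qvel'].round(2),s['force'])
mv((.48,-.05,.15,.048,45),(.49,-.05,.022,.048,42))
E
```

```text
[ 0.77  1.2  -1.47  2.56  2.21  1.37 -0.34] [ 0.22  0.17 -0.03 -0.01  0.14 -0.05  0.24] [ 0.14827506  0.0270213  -0.58861876]
[51.0, 4.0, -33.0] [0.024, -0.034, 0.005] rows 1.5
[131.0, 2.0, 67.0] [0.024, -0.086, 0.004] rows 3.5
```

```bash
python3 - <<'E'
from h import *
mv((.45,-.05,.15,.048,65),(.47,-.05,.04,.048,55))
E
```

```text
[73.0, 6.0, -54.0] [0.023, 0.315, 0.009] rows 2.5
[133.0, 3.0, 40.0] [0.023, 0.14, 0.007] rows 3.3
```

Request:
carry_out --pt "-0.2 73 6 -54 0.023 0.315 0.009" --pt "-0.2 73 6 -54 0.023 0.315 0.009" --pt "-0.2 73 6 -54 0.023 0.315 0.009" --pt "-0.2 73 6 -54 0.023 0.315 0.009" --pt "-0.2 73 6 -54 0.023 0.315 0.009" --pt "-0.2 133 3 40 0.023 0.14 0.007" --pt "-0.2 133 3 40 0.023 0.14 0.007" --pt "-0.2 133 3 40 0.023 0.14 0.007" --pt "-0.2 133 3 40 0.023 0.14 0.007" --pt "-0.2 133 3 40 0.023 0.14 0.007"

```text
time: 4.08
ee_pos: [0.5003, -0.0531, 0.0325]
eef_rot: [-0.024, 0.957, 0.014, 0.288]
force: [-0.1, 0.3, 0.5]
grip_width: 0.6
finger_force: 0.0
```

```bash
python3 - <<'E'
from h import *
s=robot.observe();print(s['joints'].round(2),s['qvel'].round(2),s['force'])
mv((.51,-.04,.022,.048,48),(.54,-.04,.022,.048,45))
E
```

```text
[ 0.75  1.54 -1.47  2.56  2.21  1.59 -0.21] [ 0.   -0.17 -0.06  0.01 -0.03 -0.07 -0.03] [-0.13036934  0.28230038  0.47543816]
[-3.0, 12.0, 15.0] [0.014, -0.149, -0.002] rows 1.2
[-28.0, 11.0, 31.0] [0.014, -0.201, -0.003] rows 1.6
```

Request:
carry_out --pt "-0.2 -3 12 15 0.014 -0.149 0" --pt "-0.2 -3 12 15 0.014 -0.149 0" --pt "-0.2 -3 12 15 0.014 -0.149 0" --pt "-0.2 -28 11 31 0.014 -0.201 0" --pt "-0.2 -28 11 31 0.014 -0.201 0" --pt "-0.2 -28 11 31 0.014 -0.201 0" --pt "-0.2 -28 11 31 0.014 -0.201 0"

```text
time: 4.67
ee_pos: [0.548, -0.0432, 0.0298]
eef_rot: [-0.023, 0.922, 0.006, 0.387]
force: [-0.1, 0.4, -0.1]
grip_width: 0.598
finger_force: 0.0
```

```bash
python3 - <<'E'
from h import *
s=robot.observe();print(s['joints'].round(2),s['qvel'].round(2),s['force'])
mv((.54,-.04,.022,.048,45),(.59,-.04,.022,.048,45))
cv2.imwrite("pics/s3.png",cv2.resize(vision.snapshot("side")[100:292,130:386,::-1],(800,600)))
E
```

```text
[ 0.73  1.71 -1.47  2.56  2.52  1.77 -0.1 ] [0.   0.01 0.   0.   0.01 0.   0.01] [-0.05308827  0.37308015 -0.0671959 ]
[11.0, 4.0, -0.0] [-0.005, 0.01, 0.004] rows 0.3
[-24.0, 1.0, 36.0] [-0.005, 0.01, 0.004] rows 1.0
```

View pics/s3.png

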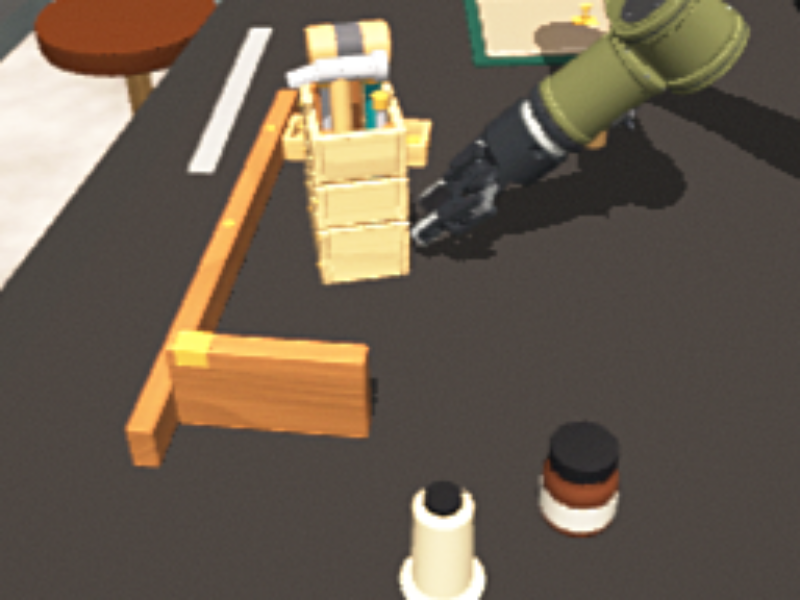

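Gripper tips are at (420,235) low by the crate's bottom board, body well clear. Push slowly.

Request:
carry_out --pt "-0.2 2 1 6 0 0 0" --pt "-0.2 3 1 12 0 0 0" --pt "-0.2 0 1 15 0 0 0" --pt "-0.2 -4 1 18 0 0 0" --pt "-0.2 -7 1 21 0 0 0" --pt "-0.2 -10 1 24 0 0 0" --pt "-0.2 -13 1 27 0 0 0" --pt "-0.2 -16 1 30 0 0 0" --pt "-0.2 -20 1 33 0 0 0" --pt "-0.2 -23 1 36 0 0 0"

```text
time: 5.55
ee_pos: [0.5861, -0.0375, 0.0166]
eef_rot: [-0.026, 0.923, 0.009, 0.383]
force: [-7.9, 2.0, 0.2]
grip_width: 0.605
finger_force: 3.8
```

```bash
cat >> h.py <<'E'
def crate(save=None):
    """side-view bottom edge of the crate's left face from pale mask -> world"""
    im=vision.snapshot("side");hsv=cv2.cvtColor(im,cv2.COLOR_RGB2HSV)
    m=cv2.inRange(hsv,(15,40,150),(32,175,255));m[:100]=0;m[205:]=0;m[:,:165]=0;m[:,300:]=0
    n,l,st,_=cv2.connectedComponentsWithStats(m);k=1+np.argmax(st[1:,4]);print("bbox",st[k])
    pts=np.argwhere(l==k)
    a=max(pts,key=lambda p:p[0]-.5*p[1]);b=max(pts,key=lambda p:p[0]+.5*p[1])
    A=ray("side",a[1],a[0]+.5,0);B=ray("side",b[1]+.5,b[0]+.5,0)
    print("BL",A.round(3),"FL",B.round(3),"yaw",round(np.arctan2(*(A-B)[::-1]),3),"px",a,b)
E
python3 - <<'E'
from h import *
s=robot.observe();print(s['force'])
crate()
mv((.61,-.04,.022,.048,45))
E
```

```text
[-7.89594574  1.97673936  0.24972348]
bbox [ 186  122   82   83 2280]
BL [0.759 0.129] FL [0.584 0.014] yaw 0.579 px [204 186] [187 249]
[-20.0, -3.0, 13.0] [0.001, 0.003, 0.006] rows 0.6
```

```bash
python3 - <<'E'
from h import *
im=vision.snapshot("side");hsv=cv2.cvtColor(im,cv2.COLOR_RGB2HSV)
for p in[(145,240),(160,245),(175,240),(180,235),(165,208),(170,203),(230,210),(215,200),(212,190)]:print(p,hsv[p])
def comp(name):
    a=cv2.resize(vision.snapshot("top")[105:210,150:400,::-1],(700,294),interpolation=cv2.INTER_CUBIC)
    b=cv2.resize(vision.snapshot("side")[100:250,165:315,::-1],(300,300),interpolation=cv2.INTER_CUBIC)
    o=np.zeros((600,700,3),np.uint8);o[:294]=a;o[300:,:300]=b;cv2.imwrite(name,o)
comp("pics/c1.png")
E
```

```text
(145, 240) [ 24  94 250]
(160, 245) [ 24  87 252]
(175, 240) [ 24  93 251]
(180, 235) [ 23 102 245]
(165, 208) [ 16 158 254]
(170, 203) [ 26 146 255]
(230, 210) [ 13 169 202]
(215, 200) [ 14 172 208]
(212, 190) [ 25 166 254]
```

View pics/c1.png

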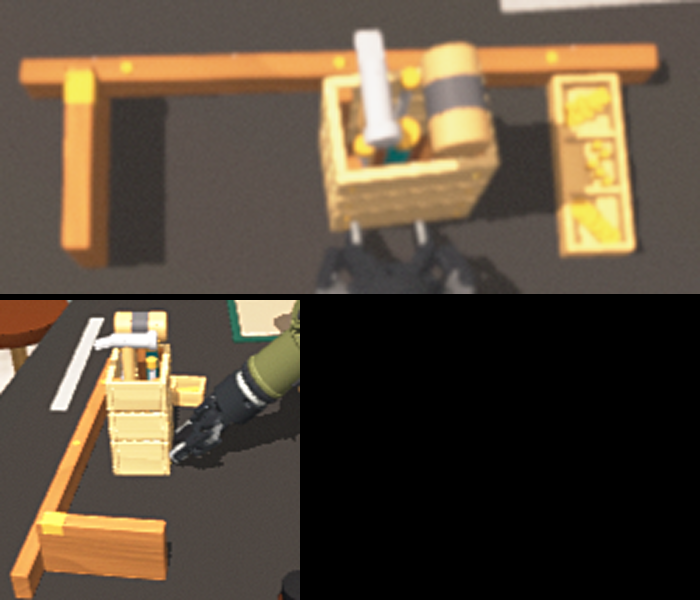

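Crate now turned nearly square (top: front bottom edge (340,230)–(470,213)), fingers on the left half of the bottom board.

```bash
sed -i 's/(32,175,255)/(32,125,255)/' h.py; cat >> h.py <<'E'
def comp(name):
    a=cv2.resize(vision.snapshot("top")[105:210,150:400,::-1],(700,294),interpolation=cv2.INTER_CUBIC)
    b=cv2.resize(vision.snapshot("side")[100:250,165:315,::-1],(300,300),interpolation=cv2.INTER_CUBIC)
    o=np.zeros((600,700,3),np.uint8);o[:294]=a;o[300:,:300]=b;cv2.imwrite(name,o)
E
python3 - <<'E'
from h import *
a=ray("top",271.4,187.1,0);b=ray("top",317.9,181.1,0);print(a,b,np.arctan2(*(b-a)*[1,-1]))
crate();print(robot.observe()['joints'].round(2))
mv((.60,-.042,.020,.048,45))
E
```

```text
[0.58671129 0.00228713] [ 0.60670594 -0.12145261] 0.1602016363912855
bbox [ 217  123   34   65 1445]
BL [0.669 0.028] FL [0.584 0.014] yaw 0.157 px [187 223] [187 249]
[ 0.75  1.71 -1.45  2.43  2.54  1.64 -0.03]
[-11.0, -4.0, 7.0] [0.0, 0.003, 0.005] rows 0.3
```

Request:
carry_out --pt "-0.2 -4 0 2 0 0 0" --pt "-0.2 -6 0 5 0 0 0" --pt "-0.2 -8 0 7 0 0 0" --pt "-0.2 -10 0 9 0 0 0" --pt "-0.2 -12 0 11 0 0 0" --pt "-0.2 -14 0 13 0 0 0" --pt "-0.2 -16 0 15 0 0 0" --pt "-0.2 -18 0 17 0 0 0" --pt "-0.2 -20 0 19 0 0 0" --pt "-0.2 -20 0 19 0 0 0"

```text
time: 6.63
ee_pos: [0.6141, -0.0376, 0.0177]
eef_rot: [-0.024, 0.923, 0.008, 0.384]
force: [-7.7, 1.1, -0.0]
grip_width: 0.596
finger_force: 3.5
```

```bash
python3 - <<'E'
from h import *
crate();mv((.55,-.04,.04,.048,50))
E
```

```text
bbox [ 208  121   60   66 1709]
BL [0.698 0.021] FL [0.614 0.013] yaw 0.093 px [185 215] [186 240]
[29.0, 1.0, -61.0] [-0.001, 0.089, 0.005] rows 1.6
```

Request:
carry_out --pt "-0.2 29 1 -61 0 0.089 0" --pt "-0.2 29 1 -61 0 0.089 0" --pt "-0.2 29 1 -61 0 0.089 0"

```text
time: 6.93
ee_pos: [0.55, -0.0395, 0.0429]
eef_rot: [-0.026, 0.938, 0.007, 0.345]
force: [-0.1, 0.0, -0.2]
grip_width: 0.604
finger_force: 0.0
```

```bash
python3 - <<'E'
from h import *
print(robot.observe()['joints'].round(2));crate();mv((.50,-.10,.18,.3,60),(.50,-.2,.25,.9,60))
E
```

```text
[ 0.71  1.57 -1.46  2.51  2.36  1.64 -0.17]
bbox [ 208  122   60   65 1760]
BL [0.698 0.021] FL [0.614 0.013] yaw 0.093 px [185 215] [186 240]
[-47.0, -58.0, -140.0] [-0.148, 0.18, -0.201] rows 3.8
[-88.0, -158.0, -196.0] [-0.494, 0.169, -0.692] rows 6.9
```

Request:
carry_out --pt "-0.2 -47 -58 -140 -0.148 0.18 -0.201" --pt "-0.2 -47 -58 -140 -0.148 0.18 -0.201" --pt "-0.2 -47 -58 -140 -0.148 0.18 -0.201" --pt "-0.2 -47 -58 -140 -0.148 0.18 -0.201" --pt "-0.2 -47 -58 -140 -0.148 0.18 -0.201" --pt "-0.2 -88 -158 -196 -0.494 0.169 -0.692" --pt "-0.2 -88 -158 -196 -0.494 0.169 -0.692" --pt "-0.2 -88 -158 -196 -0.494 0.169 -0.692" --pt "-0.2 -88 -158 -196 -0.494 0.169 -0.692" --pt "-0.2 -88 -158 -196 -0.494 0.169 -0.692"

```text
time: 7.82
ee_pos: [0.4969, -0.1672, 0.2158]
eef_rot: [-0.255, 0.938, 0.06, 0.228]
force: [-0.1, 0.6, -0.5]
grip_width: 0.597
finger_force: 0.0
```

```bash
python3 - <<'E'
from h import *
print(robot.observe()['joints'].round(2));mv((.54,-.24,.25,1.2,60),(.62,-.22,.2,1.6,55))
E
```

```text
[ 1.24  0.94 -1.42  2.13  1.23  0.68  1.27]
[-16.0, -85.0, -30.0] [-0.323, -0.047, -0.586] rows 5.4
[-63.0, -108.0, 51.0] [-0.556, -0.123, -0.915] rows 8.6
```

Request:
carry_out --pt "-0.2 -16 -85 -30 -0.323 -0.047 -0.586" --pt "-0.2 -16 -85 -30 -0.323 -0.047 -0.586" --pt "-0.2 -16 -85 -30 -0.323 -0.047 -0.586" --pt "-0.2 -16 -85 -30 -0.323 -0.047 -0.586" --pt "-0.2 -63 -108 51 -0.556 -0.123 -0.915" --pt "-0.2 -63 -108 51 -0.556 -0.123 -0.915" --pt "-0.2 -63 -108 51 -0.556 -0.123 -0.915" --pt "-0.2 -63 -108 51 -0.556 -0.123 -0.915" --pt "-0.2 -63 -108 51 -0.556 -0.123 -0.915" --pt "-0.2 -63 -108 51 -0.556 -0.123 -0.915"

```text
time: 8.65
ee_pos: [0.6062, -0.1759, 0.1863]
eef_rot: [-0.617, 0.741, 0.178, 0.196]
force: [0.1, 0.8, 0.5]
grip_width: 0.598
finger_force: 0.0
```

```bash
python3 - <<'E'
from h import *
print(robot.observe()['joints'].round(2));mv((.66,-.19,.12,1.62,48),(.66,-.15,.03,1.62,48))
E
```

```text
[ 1.02  1.26 -1.47  1.44  0.77  1.26  2.65]
[37.0, -57.0, 54.0] [-0.116, -0.195, -0.194] rows 2.4
[49.0, -52.0, 151.0] [-0.116, -0.195, -0.194] rows 4.0
```

```bash
python3 - <<'E'
from h import *
R0=R.from_quat(robot.observe()['eef_rot']);print((R0.inv().apply([-.03,-.06,.07])*1000).round())
E
```

```text
[ 20.  21. -93.]
```

Request:
carry_out --pt "-0.2 20 21 -93 0 0 0.12" --pt "-0.2 20 21 -93 0 0 0.25" --pt "-0.2 20 21 -93 0 0 0.37" --pt "-0.2 20 21 -93 0 0 0.5" --pt "-0.2 20 21 -93 0 0 0.62" --pt "-0.2 20 21 -93 0 0 0.75" --pt "-0.2 20 21 -93 0 0 0.87" --pt "-0.2 20 21 -93 0 0 1.0" --pt "-0.2 20 21 -93 0 0 1.12" --pt "-0.2 20 21 -93 0 0 1.25"

```text
time: 9.48
ee_pos: [0.5749, -0.2359, 0.2583]
eef_rot: [-0.068, 0.962, 0.257, 0.056]
force: [0.1, -0.5, 0.9]
grip_width: 0.602
finger_force: 0.0
```

Request:
carry_out --pt "-0.2 0 0 0 0 0 0.12" --pt "-0.2 0 0 0 0 0 0.25" --pt "-0.2 0 0 0 0 0 0.37" --pt "-0.2 0 0 0 0 0 0.5" --pt "-0.2 0 0 0 0 0 0.62" --pt "-0.2 0 0 0 0 0 0.75" --pt "-0.2 0 0 0 0 0 0.87" --pt "-0.2 0 0 0 0 0 1.0" --pt "-0.2 0 0 0 0 0 1.12" --pt "-0.2 0 0 0 0 0 1.25"

```text
time: 10.32
ee_pos: [0.5748, -0.2358, 0.2584]
eef_rot: [0.505, 0.822, 0.241, -0.105]
force: [-0.5, -0.6, 0.2]
grip_width: 0.597
finger_force: 0.0
```

```bash
sed -i 's/def mv(\*wps):/def mv(*wps,flip=0):/; s/Rt=R.from_matrix(np.c_\[tx,ty,tz\])/Rt=R.from_matrix(np.c_[tx,ty,tz])*R.from_rotvec([0,0,np.pi*flip])/' h.py; python3 - <<'E'
from h import *
print(robot.observe()['joints'].round(2));mv((.62,-.22,.22,1.62,50),(.66,-.19,.12,1.62,48),flip=1)
E
```

```text
[ 0.96  0.91 -0.86  1.37  0.13  1.18  0.72]
[-25.0, 35.0, 44.0] [0.056, 0.192, 0.452] rows 4.0
[-62.0, 52.0, 148.0] [0.048, 0.226, 0.454] rows 4.1
```

Request:
carry_out --pt "-0.2 -25 35 44 0.056 0.192 0.452" --pt "-0.2 -25 35 44 0.056 0.192 0.452" --pt "-0.2 -25 35 44 0.056 0.192 0.452" --pt "-0.2 -25 35 44 0.056 0.192 0.452" --pt "-0.2 -25 35 44 0.056 0.192 0.452" --pt "-0.2 -62 52 148 0.048 0.226 0.454" --pt "-0.2 -62 52 148 0.048 0.226 0.454" --pt "-0.2 -62 52 148 0.048 0.226 0.454" --pt "-0.2 -62 52 148 0.048 0.226 0.454" --pt "-0.2 -62 52 148 0.048 0.226 0.454"

```text
time: 11.15
ee_pos: [0.6588, -0.1875, 0.1199]
eef_rot: [0.64, 0.679, 0.247, -0.261]
force: [0.3, -0.1, 0.4]
grip_width: 0.601
finger_force: 0.0
```

```bash
python3 - <<'E'
from h import *
print(robot.observe()['joints'].round(2),robot.observe()['ee_pos']);mv((.665,-.165,.07,1.62,48),(.667,-.145,.02,1.62,48),flip=1)
comp("pics/c2.png");crate()
E
```

```text
[ 0.75  1.22 -0.72  1.06  0.    1.3   0.4 ] [ 0.65878167 -0.1874982   0.11994337]
[-17.0, 7.0, 52.0] [-0.005, -0.002, 0.007] rows 1.3
[-36.0, 11.0, 102.0] [-0.005, -0.002, 0.007] rows 2.6
bbox [ 208  124   60   63 1669]
BL [0.698 0.021] FL [0.614 0.013] yaw 0.093 px [185 215] [186 240]
```

View pics/c2.png

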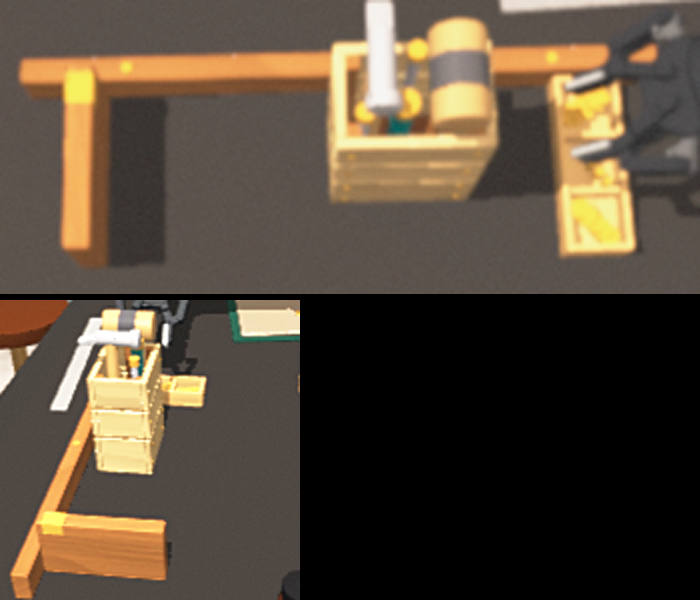

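Crate now nearly square, ~13 mm off the rail; gripper at right over tray with fingers at (585,80),(590,155). Descend.

Request:
carry_out --pt "-0.2 -17 7 52 0 0 0" --pt "-0.2 -17 7 52 0 0 0" --pt "-0.2 -36 11 102 0 0 0" --pt "-0.2 -36 11 102 0 0 0" --pt "-0.2 -36 11 102 0 0 0"

```text
time: 11.72
ee_pos: [0.6652, -0.1438, 0.0187]
eef_rot: [0.64, 0.678, 0.245, -0.264]
force: [-1.3, 0.2, -0.3]
grip_width: 0.603
finger_force: 0.0
```

```bash
python3 - <<'E'
from h import *
print(robot.observe()['joints'].round(2),robot.observe()['ee_pos'])
mv((.667,-.125,.02,1.6188,48),(.663,-.055,.02,1.6188,48),(.660,.015,.02,1.6188,48),(.656,.09,.02,1.6188,48),flip=1)
E
```

```text
[ 0.7   1.34 -0.7   1.11  0.03  1.14  0.42] [ 0.66520021 -0.14379942  0.01870365]
[15.0, 3.0, 12.0] [-0.011, -0.004, 0.005] rows 0.5
[67.0, 3.0, 59.0] [-0.011, -0.004, 0.005] rows 2.1
[119.0, 4.0, 106.0] [-0.011, -0.004, 0.005] rows 3.8
[174.0, 5.0, 156.0] [-0.011, -0.004, 0.005] rows 5.6
```

Request:
carry_out --pt "-0.2 8 2 6 -0.01 0 0.005" --pt "-0.2 15 3 12 -0.01 0 0.005" --pt "-0.2 19 3 16 -0.01 0 0.005" --pt "-0.2 23 3 20 -0.01 0 0.005" --pt "-0.2 28 3 24 -0.01 0 0.005" --pt "-0.2 34 3 29 -0.01 0 0.005" --pt "-0.2 40 3 35 -0.01 0 0.005" --pt "-0.2 46 3 40 -0.01 0 0.005" --pt "-0.2 52 3 45 -0.01 0 0.005" --pt "-0.2 56 3 49 -0.01 0 0.005"

```text
time: 12.55
ee_pos: [0.6697, -0.0777, 0.0232]
eef_rot: [0.647, 0.675, 0.249, -0.252]
force: [0.4, -13.6, 6.0]
grip_width: 0.601
finger_force: 6.8
```

```bash
python3 - <<'E'
from h import *
crate()
mv((.660,.015,.02,1.6188,48),(.656,.09,.02,1.6188,48),flip=1)
E
```

```text
bbox [ 204  127   40   67 1708]
BL [0.7   0.059] FL [0.615 0.051] yaw 0.098 px [192 211] [193 237]
[66.0, -6.0, 63.0] [0.013, 0.007, 0.001] rows 2.2
[122.0, -7.0, 113.0] [0.013, 0.007, 0.001] rows 4.0
```

Request:
carry_out --pt "-0.2 8 -1 8 0.01 0.007 0" --pt "-0.2 14 -2 14 0.01 0.007 0" --pt "-0.2 20 -3 20 0.01 0.007 0" --pt "-0.2 26 -3 26 0.01 0.007 0" --pt "-0.2 32 -4 31 0.01 0.007 0" --pt "-0.2 38 -4 36 0.01 0.007 0" --pt "-0.2 44 -5 42 0.01 0.007 0" --pt "-0.2 50 -5 48 0.01 0.007 0" --pt "-0.2 56 -6 54 0.01 0.007 0" --pt "-0.2 62 -6 60 0.01 0.007 0"

```text
time: 13.43
ee_pos: [0.6621, 0.0071, 0.0209]
eef_rot: [0.645, 0.675, 0.25, -0.256]
force: [1.3, -16.9, 13.9]
grip_width: 0.603
finger_force: 8.3
```

```bash
python3 - <<'E'
from h import *
crate();comp("pics/c3.png")
mv((.658,.05,.02,1.6188,48),(.656,.09,.02,1.6188,48),flip=1)
E
```

```text
bbox [ 197  140   44   65 1747]
BL [0.704 0.12 ] FL [0.61 0.1 ] yaw 0.209 px [204 204] [203 235]
[29.0, -1.0, 27.0] [0.005, -0.003, 0.001] rows 0.9
[58.0, -1.0, 54.0] [0.005, -0.003, 0.001] rows 1.9
```

View pics/c3.png

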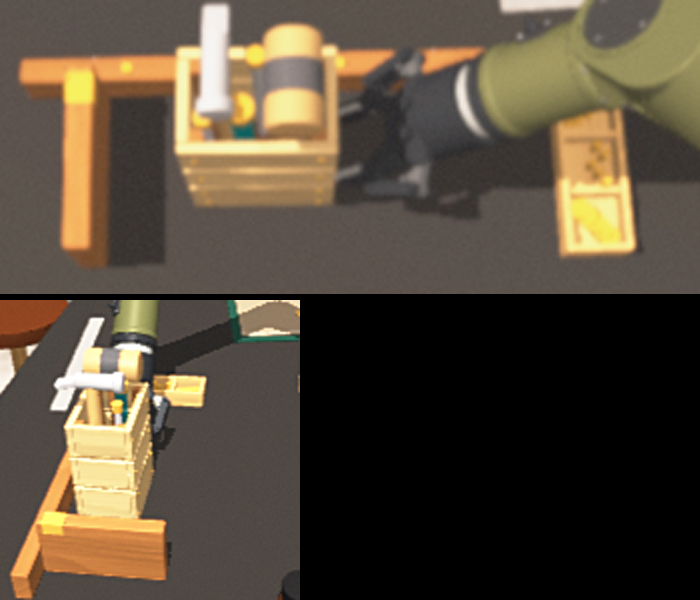

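Crate is square and midway (front bottom edge (190,205)–(333,205)); about 90 mm to the end board. Continue.

Request:
carry_out --pt "-0.2 6 0 6 0 0 0" --pt "-0.2 12 0 11 0 0 0" --pt "-0.2 18 0 17 0 0 0" --pt "-0.2 24 0 22 0 0 0" --pt "-0.2 30 -1 28 0 0 0" --pt "-0.2 36 -1 33 0 0 0" --pt "-0.2 41 -1 38 0 0 0" --pt "-0.2 46 -1 43 0 0 0" --pt "-0.2 50 -1 47 0 0 0" --pt "-0.2 53 -1 50 0 0 0"

```text
time: 14.42
ee_pos: [0.6566, 0.0814, 0.0194]
eef_rot: [0.645, 0.675, 0.249, -0.258]
force: [1.3, -15.4, 11.3]
grip_width: 0.603
finger_force: 8.0
```

```bash
python3 - <<'E'
from h import *
print(robot.observe()['joints'].round(2),ray("top",217.9,178.2,0))
mv((.656,.096,.02,1.6188,48),flip=1)
E
```

```text
[ 0.49  1.27 -0.74  1.47 -0.03  0.68  0.24] [0.60709351 0.14588397]
[11.0, 0.0, 9.0] [0.005, -0.001, 0.0] rows 0.4
```

Request:
carry_out --pt "-0.2 3 0 2 0 0 0" --pt "-0.2 5 0 4 0 0 0" --pt "-0.2 6 0 5 0 0 0" --pt "-0.2 8 0 7 0 0 0" --pt "-0.2 8 0 7 0 0 0"

```text
time: 14.83
ee_pos: [0.656, 0.092, 0.0195]
eef_rot: [0.645, 0.675, 0.249, -0.258]
force: [1.2, -13.7, 6.4]
grip_width: 0.601
finger_force: 6.4
```

Request:
carry_out --pt "-0.2 1 0 1 0 0 0" --pt "-0.2 3 0 2 0 0 0" --pt "-0.2 3 0 2 0 0 0"

```text
time: 15.08
ee_pos: [0.656, 0.0939, 0.0192]
eef_rot: [0.645, 0.675, 0.249, -0.257]
force: [1.3, -15.9, 8.3]
grip_width: 0.604
finger_force: 7.8
```

Request:
carry_out --pt "-0.2 1 0 1 0 0 0" --pt "-0.2 3 0 2 0 0 0" --pt "-0.2 4 0 4 0 0 0" --pt "-0.2 4 0 4 0 0 0"

```text
time: 15.42
ee_pos: [0.6563, 0.0941, 0.0184]
eef_rot: [0.647, 0.675, 0.247, -0.255]
force: [-3.6, -29.6, 17.7]
grip_width: 0.602
finger_force: 14.8
```

```bash
python3 - <<'E'
from h import *
print(robot.observe()['force']);crop("top",150,115,300,215,5,"pics/t4.png")
E
```

```text
[ -3.64065481 -29.56808631  17.73091461]
```

View pics/t4.png

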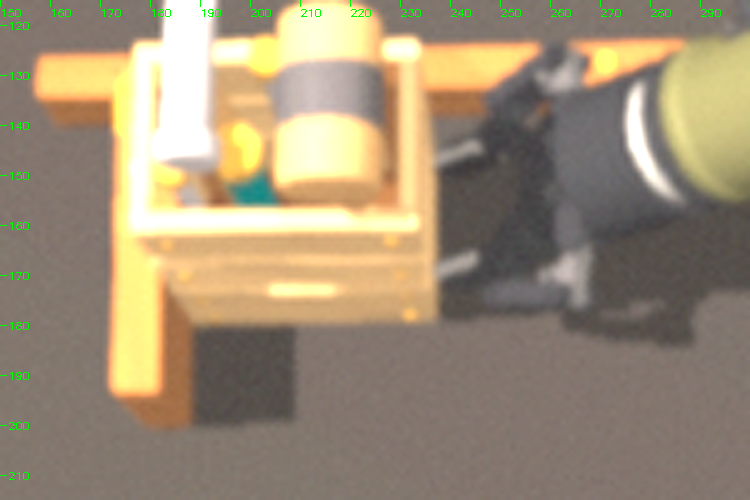

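Crate's bottom-left touches the end board at (188,180) and the force rose to 30 N: side is seated. Now retreat and go to the front.

```bash
python3 - <<'E'
from h import *
print(ray("top",237.2,179,0),ray("top",189,180,0))
mv((.656,.04,.03,1.6188,50),(.60,-.02,.15,1.3,60),flip=1)
E
```

```text
[0.6063554  0.09415615] [0.59992698 0.22289834]
[-33.0, -2.0, -45.0] [0.008, -0.027, -0.002] rows 1.3
[4.0, -60.0, -173.0] [-0.179, -0.201, 0.256] rows 4.4
```

Request:
carry_out --pt "-0.2 -33 -2 -45 0 0 0" --pt "-0.2 -33 -2 -45 0 0 0" --pt "-0.2 -33 -2 -45 0 0 0" --pt "-0.2 4 -60 -173 -0.179 -0.201 0.256" --pt "-0.2 4 -60 -173 -0.179 -0.201 0.256" --pt "-0.2 4 -60 -173 -0.179 -0.201 0.256" --pt "-0.2 4 -60 -173 -0.179 -0.201 0.256" --pt "-0.2 4 -60 -173 -0.179 -0.201 0.256" --pt "-0.2 4 -60 -173 -0.179 -0.201 0.256"

```text
time: 16.22
ee_pos: [0.5978, -0.0096, 0.1508]
eef_rot: [0.765, 0.587, 0.207, -0.165]
force: [-0.2, -0.9, -0.4]
grip_width: 0.597
finger_force: 0.0
```

```bash
python3 - <<'E'
from h import *
print(robot.observe()['joints'].round(2))
mv((.50,.02,.2,.8,65),(.48,.10,.2,.3,65),flip=1)
E
```

```text
[ 0.58  0.88 -0.63  1.78 -0.12  0.54 -0.01]
[28.0, -103.0, -40.0] [-0.246, -0.095, 0.448] rows 4.2
[90.0, -142.0, -3.0] [-0.48, -0.086, 0.891] rows 8.1
```

Request:
carry_out --pt "-0.2 28 -103 -40 -0.246 -0.095 0.448" --pt "-0.2 28 -103 -40 -0.246 -0.095 0.448" --pt "-0.2 28 -103 -40 -0.246 -0.095 0.448" --pt "-0.2 28 -103 -40 -0.246 -0.095 0.448" --pt "-0.2 90 -142 -3 -0.48 -0.086 0.891" --pt "-0.2 90 -142 -3 -0.48 -0.086 0.891" --pt "-0.2 90 -142 -3 -0.48 -0.086 0.891" --pt "-0.2 90 -142 -3 -0.48 -0.086 0.891" --pt "-0.2 90 -142 -3 -0.48 -0.086 0.891" --pt "-0.2 90 -142 -3 -0.48 -0.086 0.891"

```text
time: 17.05
ee_pos: [0.4932, 0.1034, 0.2272]
eef_rot: [0.969, 0.158, 0.185, -0.037]
force: [-0.4, -0.0, -1.2]
grip_width: 0.602
finger_force: 0.0
```

```bash
python3 - <<'E'
from h import *
print(robot.observe()['joints'].round(2))
mv((.50,.155,.15,.048,60),(.52,.155,.05,.048,52),(.56,.157,.022,.048,47),flip=1)
E
```

```text
[-0.29  0.45  0.02  2.29 -1.    0.04 -0.53]
[-7.0, -46.0, 81.0] [-0.132, 0.145, 0.244] rows 2.5
[-27.0, -38.0, 181.0] [-0.149, 0.284, 0.235] rows 4.5
[-1.0, -27.0, 221.0] [-0.16, 0.371, 0.229] rows 5.3
```

Request:
carry_out --pt "-0.2 0 0 0 0 0 -0.12" --pt "-0.2 0 0 0 0 0 -0.25" --pt "-0.2 0 0 0 0 0 -0.37" --pt "-0.2 0 0 0 0 0 -0.5" --pt "-0.2 0 0 0 0 0 -0.62" --pt "-0.2 0 0 0 0 0 -0.75" --pt "-0.2 0 0 0 0 0 -0.87" --pt "-0.2 0 0 0 0 0 -1.0" --pt "-0.2 0 0 0 0 0 -1.12" --pt "-0.2 0 0 0 0 0 -1.25"

```text
time: 17.88
ee_pos: [0.4936, 0.1017, 0.2267]
eef_rot: [0.692, 0.697, 0.171, 0.079]
force: [-0.6, 0.0, -0.3]
grip_width: 0.604
finger_force: 0.0
```

Request:
carry_out --pt "-0.2 0 0 0 0 0 -0.12" --pt "-0.2 0 0 0 0 0 -0.25" --pt "-0.2 0 0 0 0 0 -0.37" --pt "-0.2 0 0 0 0 0 -0.5" --pt "-0.2 0 0 0 0 0 -0.62" --pt "-0.2 0 0 0 0 0 -0.75" --pt "-0.2 0 0 0 0 0 -0.87" --pt "-0.2 0 0 0 0 0 -1.0" --pt "-0.2 0 0 0 0 0 -1.12" --pt "-0.2 0 0 0 0 0 -1.25"

```text
time: 18.72
ee_pos: [0.4936, 0.1016, 0.2267]
eef_rot: [0.156, 0.97, 0.093, 0.164]
force: [-0.2, 0.0, -0.3]
grip_width: 0.598
finger_force: 0.0
```

```bash
python3 - <<'E'
from h import *
print(robot.observe()['joints'].round(2))
mv((.50,.15,.2,.048,60),(.52,.155,.05,.048,52))
E
```

```text
[-0.28  0.45  0.01  2.29 -0.99  0.04  1.96]
[18.0, 41.0, 33.0] [0.08, -0.181, -0.396] rows 3.5
[45.0, 16.0, 180.0] [0.052, -0.319, -0.402] rows 4.5
```

```bash
python3 - <<'E'
from h import *
mv((.45,.10,.25,-.2,88),(.45,.10,.25,-.9,88))
E
```

```text
[32.0, -8.0, -37.0] [0.217, 0.274, -0.122] rows 3.0
[32.0, -8.0, -37.0] [0.326, 0.184, 0.567] rows 5.4
```

Request:
carry_out --pt "-0.2 32 -8 -37 0.217 0.274 -0.122" --pt "-0.2 32 -8 -37 0.217 0.274 -0.122" --pt "-0.2 32 -8 -37 0.217 0.274 -0.122" --pt "-0.2 32 -8 -37 0.217 0.274 -0.122" --pt "-0.2 32 -8 -37 0.326 0.184 0.567" --pt "-0.2 32 -8 -37 0.326 0.184 0.567" --pt "-0.2 32 -8 -37 0.326 0.184 0.567" --pt "-0.2 32 -8 -37 0.326 0.184 0.567" --pt "-0.2 32 -8 -37 0.326 0.184 0.567" --pt "-0.2 32 -8 -37 0.326 0.184 0.567"

```text
time: 19.55
ee_pos: [0.4502, 0.1007, 0.25]
eef_rot: [0.439, 0.898, -0.008, 0.016]
force: [0.1, 0.3, -0.4]
grip_width: 0.598
finger_force: 0.0
```

```bash
python3 - <<'E'
from h import *
print(robot.observe()['joints'].round(2))
mv((.45,.10,.25,-.9,60),(.45,.10,.25,-.9,45))
E
```

```text
[-0.92  0.63  0.98  2.06 -0.7   0.8   1.13]
[-0.0, -1.0, -0.0] [-0.003, -0.488, -0.009] rows 3.9
[-0.0, -1.0, -0.0] [-0.004, -0.75, -0.009] rows 6.0
```

Request:
carry_out --pt "-0.2 0 0 0 0 -0.12 0" --pt "-0.2 0 0 0 0 -0.24 0" --pt "-0.2 0 0 0 0 -0.36 0" --pt "-0.2 0 0 0 0 -0.48 0" --pt "-0.2 0 0 0 0 -0.6 0" --pt "-0.2 0 0 0 0 -0.6 0" --pt "-0.2 0 0 0 0 -0.6 0" --pt "-0.2 0 0 0 0 -0.6 0"

```text
time: 20.22
ee_pos: [0.4507, 0.0991, 0.2516]
eef_rot: [0.417, 0.854, -0.135, 0.281]
force: [0.6, -0.6, -0.0]
grip_width: 0.601
finger_force: 0.0
```

```bash
python3 - <<'E'
from h import *
print(robot.observe()['joints'].round(2))
mv((.45,.10,.25,-.9,54),(.46,.10,.25,-.4,54),(.47,.12,.25,.048,54))
E
```

```text
[-1.41  0.9   1.27  2.25 -0.67  0.39  0.87]
[2.0, -0.0, 1.0] [-0.002, 0.005, -0.008] rows 0.1
[-3.0, 8.0, 4.0] [-0.297, 0.006, -0.411] rows 4.1
[5.0, 28.0, -1.0] [-0.561, 0.006, -0.773] rows 7.6
```

```bash
python3 - <<'E'
from h import *
mv((.42,.15,.26,-.4,88),(.40,.22,.26,.5,88))
E
```

```text
[43.0, 7.0, -42.0] [-0.166, 0.587, -0.487] rows 6.2
[97.0, 35.0, -82.0] [-0.465, 0.498, -1.347] rows 12.1
```

Request:
carry_out --pt "-0.2 43 7 -42 -0.166 0.587 -0.487" --pt "-0.2 43 7 -42 -0.166 0.587 -0.487" --pt "-0.2 43 7 -42 -0.166 0.587 -0.487" --pt "-0.2 43 7 -42 -0.166 0.587 -0.487" --pt "-0.2 43 7 -42 -0.166 0.587 -0.487" --pt "-0.2 43 7 -42 -0.166 0.587 -0.487" --pt "-0.2 97 35 -82 -0.465 0.498 -1.347" --pt "-0.2 97 35 -82 -0.465 0.498 -1.347" --pt "-0.2 97 35 -82 -0.465 0.498 -1.347" --pt "-0.2 97 35 -82 -0.465 0.498 -1.347"

```text
time: 21.05
ee_pos: [0.4014, 0.2205, 0.2624]
eef_rot: [-0.042, 0.999, 0.001, 0.024]
force: [-0.6, -0.7, 0.0]
grip_width: 0.598
finger_force: 0.0
```

```bash
python3 - <<'E'
from h import *
print(robot.observe()['joints'].round(2))
mv((.40,.22,.26,.5,88),(.40,.22,.26,.9,88))
E
```

```text
[-1.08  0.5   0.71  2.07 -0.48  0.69  1.59]
[2.0, -0.0, 2.0] [-0.017, 0.013, -0.415] rows 3.3
[2.0, -0.0, 2.0] [-0.034, 0.013, -0.815] rows 6.5
```

```bash
python3 - <<'E'
from h import *
mv((.16,.60,.24,-.26,88))
E
```

```text
[209.0, 399.0, 12.0] [0.014, 0.013, 0.344] rows 10.8
```

Request:
carry_out --pt "-0.2 209 399 12 0.014 0.013 0.344" --pt "-0.2 209 399 12 0.014 0.013 0.344" --pt "-0.2 209 399 12 0.014 0.013 0.344" --pt "-0.2 209 399 12 0.014 0.013 0.344" --pt "-0.2 209 399 12 0.014 0.013 0.344" --pt "-0.2 209 399 12 0.014 0.013 0.344" --pt "-0.2 209 399 12 0.014 0.013 0.344" --pt "-0.2 209 399 12 0.014 0.013 0.344" --pt "-0.2 209 399 12 0.014 0.013 0.344" --pt "-0.2 209 399 12 0.014 0.013 0.344"

```text
time: 21.88
ee_pos: [0.1794, 0.5746, 0.2414]
eef_rot: [0.133, 0.991, -0.002, 0.015]
force: [1.0, 1.0, 0.1]
grip_width: 0.603
finger_force: 0.0
```

```bash
python3 - <<'E'
from h import *
print(robot.observe()['joints'].round(2))
mv((.16,.60,.24,-.26,88),(.20,.55,.25,.0,50))
E
```

```text
[-1.81  0.8   0.88  1.66 -0.67  1.01  0.59]
[25.0, 19.0, 1.0] [-0.001, -0.004, -0.007] rows 0.8
[-27.0, -18.0, -8.0] [-0.098, -0.663, -0.254] rows 5.7
```

Request:
carry_out --pt "-0.2 0 0 0 -0.02 -0.12 -0.04" --pt "-0.2 0 0 0 -0.04 -0.24 -0.08" --pt "-0.2 0 0 0 -0.05 -0.36 -0.12" --pt "-0.2 0 0 0 -0.07 -0.48 -0.16" --pt "-0.2 0 0 0 -0.08 -0.6 -0.2" --pt "-0.2 0 0 0 -0.1 -0.7 -0.25" --pt "-0.2 0 0 0 -0.1 -0.7 -0.25"

```text
time: 22.47
ee_pos: [0.1744, 0.5731, 0.2349]
eef_rot: [-0.005, 0.933, -0.005, 0.359]
force: [-0.8, -0.0, -1.7]
grip_width: 0.604
finger_force: 0.0
```

```bash
python3 - <<'E'
from h import *
print(robot.observe()['joints'].round(2))
mv((.30,.45,.28,.048,50),(.40,.32,.28,.048,50))
E
```

```text
[-2.28  1.09  1.19  1.83 -0.4   0.64  0.43]
[-122.0, -124.0, 51.0] [-0.038, 0.036, -0.023] rows 4.4
[-194.0, -255.0, 119.0] [-0.038, 0.036, -0.023] rows 8.2
```

```bash
python3 - <<'E'
from h import *
mv((.30,.45,.28,.3,88),(.45,.10,.28,1.3,88))
E
```

```text
[-122.0, -124.0, 51.0] [-0.125, 0.693, -0.273] rows 6.0
[-229.0, -475.0, 154.0] [-0.505, 0.589, -1.216] rows 13.2
```

Request:
carry_out --pt "-0.2 -122 -124 51 -0.125 0.693 -0.273" --pt "-0.2 -122 -124 51 -0.125 0.693 -0.273" --pt "-0.2 -122 -124 51 -0.125 0.693 -0.273" --pt "-0.2 -122 -124 51 -0.125 0.693 -0.273" --pt "-0.2 -229 -475 154 -0.505 0.589 -1.216" --pt "-0.2 -229 -475 154 -0.505 0.589 -1.216" --pt "-0.2 -229 -475 154 -0.505 0.589 -1.216" --pt "-0.2 -229 -475 154 -0.505 0.589 -1.216" --pt "-0.2 -229 -475 154 -0.505 0.589 -1.216" --pt "-0.2 -229 -475 154 -0.505 0.589 -1.216"

```text
time: 23.3
ee_pos: [0.3868, 0.2447, 0.2832]
eef_rot: [-0.425, 0.902, 0.01, 0.071]
force: [0.2, -0.0, 0.5]
grip_width: 0.604
finger_force: 0.0
```

```bash
python3 - <<'E'
from h import *
print(robot.observe()['joints'].round(2))
mv((.46,-.05,.28,1.5,88),(.46,-.15,.28,2.0,88))
E
```

```text
[-0.93  0.36  0.36  2.12 -0.23  0.55  2.04]
[180.0, -244.0, -11.0] [-0.094, 0.085, -0.616] rows 7.3
[257.0, -308.0, -19.0] [-0.134, 0.067, -1.115] rows 9.6
```

Request:
carry_out --pt "-0.2 257 -308 -19 -0.134 0.067 -1.115" --pt "-0.2 257 -308 -19 -0.134 0.067 -1.115" --pt "-0.2 257 -308 -19 -0.134 0.067 -1.115" --pt "-0.2 257 -308 -19 -0.134 0.067 -1.115" --pt "-0.2 257 -308 -19 -0.134 0.067 -1.115" --pt "-0.2 257 -308 -19 -0.134 0.067 -1.115" --pt "-0.2 257 -308 -19 -0.134 0.067 -1.115" --pt "-0.2 257 -308 -19 -0.134 0.067 -1.115" --pt "-0.2 257 -308 -19 -0.134 0.067 -1.115" --pt "-0.2 257 -308 -19 -0.134 0.067 -1.115"

```text
time: 24.13
ee_pos: [0.4267, -0.0033, 0.274]
eef_rot: [0.736, -0.676, -0.018, -0.012]
force: [-0.2, 0.5, -3.3]
grip_width: 0.602
finger_force: 0.0
```

```bash
python3 - <<'E'
from h import *
print(robot.observe()['joints'].round(2))
mv((.46,-.15,.28,2.0,88),(.46,-.15,.28,1.2,65),(.46,-.15,.28,.8,60))
E
```

```text
[ 0.5   0.47 -0.84  2.04  0.42  0.82  2.65]
[149.0, -21.0, -12.0] [-0.006, 0.009, -0.344] rows 3.6
[149.0, -21.0, -12.0] [0.116, -0.389, 0.444] rows 4.8
[149.0, -21.0, -12.0] [0.248, -0.454, 0.828] rows 7.8
```

```bash
python3 - <<'E'
from h import *
mv((.44,.0,.27,.9,60),(.47,.08,.26,.048,52))
E
```

```text
[-2.0, -14.0, 4.0] [0.22, -0.461, 0.731] rows 7.1
[-79.0, -50.0, 17.0] [0.568, -0.485, 1.527] rows 13.6
```

Request:
carry_out --pt "-0.2 -2 -14 4 0.22 -0.461 0.731" --pt "-0.2 -2 -14 4 0.22 -0.461 0.731" --pt "-0.2 -2 -14 4 0.22 -0.461 0.731" --pt "-0.2 -2 -14 4 0.22 -0.461 0.731" --pt "-0.2 -2 -14 4 0.22 -0.461 0.731" --pt "-0.2 -2 -14 4 0.22 -0.461 0.731" --pt "-0.2 -2 -14 4 0.22 -0.461 0.731" --pt "-0.2 -2 -14 4 0.22 -0.461 0.731"

```text
time: 24.8
ee_pos: [0.4371, -0.0005, 0.2665]
eef_rot: [-0.416, 0.872, 0.114, 0.23]
force: [-0.4, -0.3, -0.9]
grip_width: 0.599
finger_force: 0.0
```

```bash
python3 - <<'E'
from h import *
print(robot.observe()['joints'].round(2))
mv((.46,.05,.26,.4,55),(.48,.12,.25,.048,52))
E
```

```text
[ 0.9   0.52 -0.98  2.29  0.02  0.22  2.5 ]
[-43.0, 14.0, 32.0] [0.27, -0.092, 0.412] rows 4.0
[-96.0, 42.0, 74.0] [0.477, -0.139, 0.697] rows 6.8
```

```bash
cat >> h.py <<'E'
def tiltto(p,*dirs):
    """least turn that brings tool z to yaw,tilt"""
    s=robot.observe();R0=R.from_quat(s["eef_rot"]);d=R0.inv().apply(np.array(p)-s["ee_pos"])*1000
    for yaw,th in dirs:
        th=np.radians(th);t=R0.inv().apply([np.cos(yaw)*np.cos(th),np.sin(yaw)*np.cos(th),-np.sin(th)])
        a=np.cross([0,0,1],t);w=a/np.linalg.norm(a)*np.arccos(t[2])
        print(d.round(),w.round(3),"rows",round(np.degrees(np.linalg.norm(w))/7.16,1))
E
python3 - <<'E'
from h import *
tiltto((.44,.08,.28),(0,88),(-1.2,50))
E
```

```text
[-62.  48.  21.] [ 0.036  0.497 -0.   ] rows 4.0
[-62.  48.  21.] [ 0.68   0.792 -0.   ] rows 8.4
```

Request:
carry_out --pt "-0.2 -62 48 21 0.036 0.497 0" --pt "-0.2 -62 48 21 0.036 0.497 0" --pt "-0.2 -62 48 21 0.036 0.497 0" --pt "-0.2 -62 48 21 0.036 0.497 0" --pt "-0.2 -62 48 21 0.68 0.792 0" --pt "-0.2 -62 48 21 0.68 0.792 0" --pt "-0.2 -62 48 21 0.68 0.792 0" --pt "-0.2 -62 48 21 0.68 0.792 0" --pt "-0.2 -62 48 21 0.68 0.792 0" --pt "-0.2 -62 48 21 0.68 0.792 0"

```text
time: 25.63
ee_pos: [0.4442, 0.0833, 0.2844]
eef_rot: [-0.372, 0.902, -0.212, 0.044]
force: [-0.1, -0.4, -2.1]
grip_width: 0.601
finger_force: 0.0
```

```bash
python3 - <<'E'
from h import *
print(robot.observe()['joints'].round(2))
tiltto((.44,.10,.28),(-.6,50),(0,50))
E
```

```text
[-0.6   0.39 -0.02  2.14  0.68  0.75  1.2 ]
[-9. 15. -3.] [ 0.262 -0.194  0.   ] rows 2.6
[-9. 15. -3.] [ 0.107 -0.55   0.   ] rows 4.5
```

Request:
carry_out --pt "-0.2 -9 15 -3 0.262 -0.194 0" --pt "-0.2 -9 15 -3 0.262 -0.194 0" --pt "-0.2 -9 15 -3 0.262 -0.194 0" --pt "-0.2 -9 15 -3 0.107 -0.55 0" --pt "-0.2 -9 15 -3 0.107 -0.55 0" --pt "-0.2 -9 15 -3 0.107 -0.55 0" --pt "-0.2 -9 15 -3 0.107 -0.55 0" --pt "-0.2 -9 15 -3 0.107 -0.55 0"

```text
time: 26.3
ee_pos: [0.4409, 0.0956, 0.2722]
eef_rot: [-0.407, 0.857, -0.204, 0.241]
force: [-0.1, 0.1, -0.9]
grip_width: 0.596
finger_force: 0.0
```

```bash
python3 - <<'E'
from h import *
print(robot.observe()['joints'].round(2))
mv((.47,.15,.22,.048,52),(.51,.155,.10,.048,52),(.54,.155,.03,.048,49))
E
```

```text
[-0.51  0.37 -0.26  2.52  1.76  0.63  0.05]
[-47.0, 43.0, 50.0] [-0.15, -0.123, 0.898] rows 7.4
[-43.0, 87.0, 169.0] [-0.15, -0.123, 0.898] rows 7.4
[-42.0, 107.0, 242.0] [-0.127, -0.172, 0.903] rows 7.4
```

Joint 5 is now on the right branch. Align and approach in front.

Request:
carry_out --pt "-0.2 -47 43 50 -0.15 -0.123 0.898" --pt "-0.2 -47 43 50 -0.15 -0.123 0.898" --pt "-0.2 -47 43 50 -0.15 -0.123 0.898" --pt "-0.2 -47 43 50 -0.15 -0.123 0.898" --pt "-0.2 -47 43 50 -0.15 -0.123 0.898" --pt "-0.2 -47 43 50 -0.15 -0.123 0.898" --pt "-0.2 -47 43 50 -0.15 -0.123 0.898" --pt "-0.2 -47 43 50 -0.15 -0.123 0.898" --pt "-0.2 -47 43 50 -0.15 -0.123 0.898" --pt "-0.2 -47 43 50 -0.15 -0.123 0.898"

```text
time: 27.13
ee_pos: [0.4701, 0.1507, 0.2186]
eef_rot: [-0.021, 0.946, 0.008, 0.324]
force: [-0.2, -0.3, -1.0]
grip_width: 0.603
finger_force: 0.0
```

```bash
python3 - <<'E'
from h import *
print(robot.observe()['joints'].round(2))
mv((.48,.15,.22,.048,52),(.50,.155,.10,.048,52),(.54,.155,.03,.048,49))
E
```

```text
[-0.14  0.63 -0.83  2.56  2.01  0.97 -1.08]
[-9.0, -1.0, 5.0] [-0.002, -0.004, -0.003] rows 0.2
[49.0, 3.0, 112.0] [-0.002, -0.004, -0.003] rows 2.9
[60.0, 1.0, 192.0] [-0.002, -0.056, -0.003] rows 4.8
```

Request:
carry_out --pt "-0.2 49 3 112 0 0 0" --pt "-0.2 49 3 112 0 0 0" --pt "-0.2 49 3 112 0 0 0" --pt "-0.2 49 3 112 0 0 0" --pt "-0.2 49 3 112 0 0 0"

```text
time: 27.55
ee_pos: [0.4959, 0.1541, 0.091]
eef_rot: [-0.021, 0.948, 0.005, 0.317]
force: [-1.1, -0.5, -0.7]
grip_width: 0.6
finger_force: 0.0
```

```bash
python3 - <<'E'
from h import *
print(robot.observe()['joints'].round(2))
mv((.54,.16,.04,.048,50),(.57,.16,.02,.048,47))
E
```

```text
[-0.01  1.17 -1.13  2.55  2.08  1.53 -1.01]
[-5.0, 4.0, 67.0] [-0.006, -0.054, -0.001] rows 1.6
[-17.0, 3.0, 101.0] [-0.006, -0.106, -0.001] rows 2.5
```

Request:
carry_out --pt "-0.2 -5 4 67 0 -0.054 0" --pt "-0.2 -5 4 67 0 -0.054 0" --pt "-0.2 -5 4 67 0 -0.054 0" --pt "-0.2 -17 3 101 0 -0.106 0" --pt "-0.2 -17 3 101 0 -0.106 0" --pt "-0.2 -17 3 101 0 -0.106 0" --pt "-0.2 -17 3 101 0 -0.106 0"

```text
time: 28.13
ee_pos: [0.5715, 0.1629, 0.0303]
eef_rot: [-0.024, 0.928, 0.009, 0.372]
force: [-0.2, 0.0, 0.3]
grip_width: 0.605
finger_force: 0.0
```

```bash
python3 - <<'E'
from h import *
print(robot.observe()['joints'].round(2))
mv((.60,.161,.02,.048,47),(.62,.162,.02,.048,47))
E
```

```text
[ 0.03  1.34 -0.99  2.4   2.38  1.59 -0.9 ]
[-13.0, -3.0, 27.0] [0.001, 0.011, 0.003] rows 0.7
[-28.0, -3.0, 41.0] [0.001, 0.011, 0.003] rows 1.2
```

Request:
carry_out --pt "-0.2 2 -1 8 0 0 0" --pt "-0.2 2 -2 14 0 0 0" --pt "-0.2 -1 -3 17 0 0 0" --pt "-0.2 -4 -3 19 0 0 0" --pt "-0.2 -6 -3 21 0 0 0" --pt "-0.2 -8 -3 23 0 0 0" --pt "-0.2 -10 -3 25 0 0 0" --pt "-0.2 -13 -3 27 0 0 0" --pt "-0.2 -15 -3 29 0 0 0" --pt "-0.2 -17 -3 31 0 0 0"

```text
time: 28.97
ee_pos: [0.6013, 0.1599, 0.0154]
eef_rot: [-0.025, 0.93, 0.008, 0.367]
force: [-19.2, -7.4, 8.6]
grip_width: 0.604
finger_force: 7.3
```

Request:
carry_out --pt "-0.2 -2 0 2 0 0 0" --pt "-0.2 -4 0 4 0 0 0" --pt "-0.2 -5 0 5 0 0 0" --pt "-0.2 -7 0 7 0 0 0" --pt "-0.2 -7 0 7 0 0 0"

```text
time: 29.38
ee_pos: [0.61, 0.1583, 0.0145]
eef_rot: [-0.025, 0.93, 0.006, 0.366]
force: [-11.9, -14.6, 7.7]
grip_width: 0.6
finger_force: 4.7
```

Request:
carry_out --pt "-0.2 -3 0 1 0 0 0" --pt "-0.2 -5 1 3 0 0 0" --pt "-0.2 -6 1 4 0 0 0" --pt "-0.2 -8 1 6 0 0 0" --pt "-0.2 -9 1 7 0 0 0" --pt "-0.2 -9 1 7 0 0 0"

```text
time: 29.88
ee_pos: [0.6223, 0.1574, 0.0146]
eef_rot: [-0.023, 0.93, 0.004, 0.366]
force: [-10.0, -15.7, 4.9]
grip_width: 0.6
finger_force: 5.3
```

```bash
python3 - <<'E'
from h import *
# numeric look: colour runs on top image: column profiles of crate front bottom edge, right bottom edge
im=vision.snapshot("top");g=cv2.cvtColor(im,cv2.COLOR_RGB2HSV)
m=cv2.inRange(g,(10,60,90),(32,255,255))
for u in (190,195,200,205,225,230,234):
    v=np.where(m[150:215,u])[0];print(u,150+v.max() if len(v) else None,end=' ')
print()
for v in (140,150,160,165,170,174,190,195):
    r=np.where(m[v,170:260])[0];print(v,170+r.min() if len(r) else None,170+r.max() if len(r) else None)
mv((.63,.163,.02,.048,47))
E
```

```text
190 214 195 214 200 214 205 214 225 214 230 214 234 214 
140 170 238
150 172 238
160 172 238
165 172 238
170 172 259
174 171 259
190 171 259
195 173 259
[-10.0, 5.0, 1.0] [-0.009, -0.001, 0.006] rows 0.3
```

Request:
carry_out --pt "-0.2 -3 1 1 0 0 0" --pt "-0.2 -4 1 3 0 0 0" --pt "-0.2 -5 1 4 0 0 0" --pt "-0.2 -5 1 4 0 0 0"

```text
time: 30.27
ee_pos: [0.6248, 0.1574, 0.0144]
eef_rot: [-0.025, 0.931, 0.003, 0.363]
force: [-26.4, -19.6, 15.8]
grip_width: 0.602
finger_force: 14.6
```

```bash
python3 - <<'E'
from h import *
im=vision.snapshot("top");g=cv2.cvtColor(im,cv2.COLOR_RGB2HSV)
m=cv2.inRange(g,(10,70,110),(32,255,255))
print(g[205,240],g[177,230],g[172,205],g[160,236],g[196,186],g[205,200])
for u in (190,195,200,205,225,230,234):
    v=np.where(m[150:200,u])[0];print(u,150+v.max() if len(v) else None,end=' ')
print()
for v in (130,140,150,160,165,170,174):
    r=np.where(m[v,170:260])[0];print(v,170+r.min(),170+r.max())
E
```

```text
[ 25 102 172] [ 0 11 69] [18 48 64] [ 16 117 168] [ 13 144 113] [ 26  99 136]
190 170 195 199 200 199 205 199 225 167 230 199 234 199 
130 170 259
140 172 237
150 172 238
160 172 238
165 172 238
170 172 259
174 172 259
```

```bash
python3 - <<'E'
from h import *
mv((.60,.157,.02,.048,47),(.50,.13,.12,.048,55))
E
```

```text
[14.0, 1.0, -21.0] [-0.009, -0.007, 0.009] rows 0.6
[21.0, -23.0, -163.0] [-0.01, 0.132, 0.009] rows 4.0
```

Request:
carry_out --pt "-0.2 14 1 -21 0 0 0" --pt "-0.2 14 1 -21 0 0 0" --pt "-0.2 21 -23 -163 0 0.132 0" --pt "-0.2 21 -23 -163 0 0.132 0" --pt "-0.2 21 -23 -163 0 0.132 0" --pt "-0.2 21 -23 -163 0 0.132 0" --pt "-0.2 21 -23 -163 0 0.132 0" --pt "-0.2 21 -23 -163 0 0.132 0"

```text
time: 30.98
ee_pos: [0.5063, 0.1363, 0.1226]
eef_rot: [-0.024, 0.951, 0.008, 0.309]
force: [0.5, -0.1, 0.0]
grip_width: 0.598
finger_force: 0.0
```

```bash
python3 - <<'E'
from h import *
im=vision.snapshot("top");g=cv2.cvtColor(im,cv2.COLOR_RGB2HSV);print(robot.observe()['ee_pos'])
V=g[:,:,2].astype(int);S=g[:,:,1].astype(int)
for u in (192,197,202,207,212,220,230,234):
    print(u,[(v,V[v,u],S[v,u]) for v in range(168,182,1)])
for v in (155,162,168):
    print(v,[(u,V[v,u],S[v,u]) for u in range(230,244)])
print("L",[(u,V[172,u],S[172,u],g[172,u,0]) for u in range(180,196)])
E
```

```text
[0.50671687 0.1361378  0.12176195]
192 [(168, np.int64(154), np.int64(118)), (169, np.int64(153), np.int64(118)), (170, np.int64(141), np.int64(123)), (171, np.int64(107), np.int64(105)), (172, np.int64(71), np.int64(68)), (173, np.int64(55), np.int64(37)), (174, np.int64(59), np.int64(26)), (175, np.int64(57), np.int64(36)), (176, np.int64(60), np.int64(34)), (177, np.int64(60), np.int64(43)), (178, np.int64(59), np.int64(35)), (179, np.int64(58), np.int64(40)), (180, np.int64(58), np.int64(40)), (181, np.int64(61), np.int64(42))]
197 [(168, np.int64(153), np.int64(115)), (169, np.int64(151), np.int64(115)), (170, np.int64(140), np.int64(111)), (171, np.int64(111), np.int64(94)), (172, np.int64(73), np.int64(70)), (173, np.int64(57), np.int64(31)), (174, np.int64(56), np.int64(46)), (175, np.int64(59), np.int64(26)), (176, np.int64(58), np.int64(31)), (177, np.int64(60), np.int64(34)), (178, np.int64(56), np.int64(46)), (179, np.int64(59), np.int64(39)), (180, np.int64(59), np.int64(39)), (181, np.int64(57), np.int64(40))]
202 [(168, np.int64(154), np.int64(111)), (169, np.int64(149
[... 4592 characters left out ...]
, (182, np.int64(177), np.int64(163), np.uint8(13)), (183, np.int64(126), np.int64(160), np.uint8(14)), (184, np.int64(119), np.int64(150), np.uint8(13)), (185, np.int64(118), np.int64(151), np.uint8(12)), (186, np.int64(119), np.int64(148), np.uint8(12)), (187, np.int64(112), np.int64(148), np.uint8(12)), (188, np.int64(93), np.int64(126), np.uint8(11)), (189, np.int64(77), np.int64(76), np.uint8(10)), (190, np.int64(71), np.int64(57), np.uint8(11)), (191, np.int64(73), np.int64(66), np.uint8(14)), (192, np.int64(71), np.int64(68), np.uint8(14)), (193, np.int64(73), np.int64(70), np.uint8(15)), (194, np.int64(71), np.int64(72), np.uint8(15)), (195, np.int64(74), np.int64(59), np.uint8(11))]
```

```bash
python3 - <<'E'
from h import *
a=ray("top",192.5,171.8,0);b=ray("top",234.5,170.9,0);print(a,b,"yaw",np.arctan2(*(b-a)*[1,-1]))
r=ray("top",239.0,168.5,0);e=ray("top",188.9,172.5,0)
ex=np.array([.9988,.048]);ey=np.array([-.048,.9988])
print("width right face to board",(e-r)@ey, "front face x",a@ex,b@ex)
# same for rail bottom front line seen at u 250..330
g=cv2.cvtColor(vision.snapshot("top"),cv2.COLOR_RGB2HSV)
for u in (265,290,310): print(u,[(v,g[v,u,2],g[v,u,1]) for v in range(130,142)][::1])
E
```

```text
[0.62289586 0.21504507] [0.62860947 0.10231167] yaw 0.050639190273988235
width right face to board 0.13466393862127674 front face x 0.6324705443910792 0.6327660976364278
265 [(130, np.uint8(238), np.uint8(160)), (131, np.uint8(216), np.uint8(166)), (132, np.uint8(162), np.uint8(161)), (133, np.uint8(120), np.uint8(155)), (134, np.uint8(114), np.uint8(152)), (135, np.uint8(119), np.uint8(154)), (136, np.uint8(117), np.uint8(148)), (137, np.uint8(99), np.uint8(134)), (138, np.uint8(73), np.uint8(80)), (139, np.uint8(59), np.uint8(43)), (140, np.uint8(60), np.uint8(34)), (141, np.uint8(59), np.uint8(35))]
290 [(130, np.uint8(232), np.uint8(163)), (131, np.uint8(194), np.uint8(167)), (132, np.uint8(138), np.uint8(155)), (133, np.uint8(118), np.uint8(153)), (134, np.uint8(116), np.uint8(154)), (135, np.uint8(118), np.uint8(143)), (136, np.uint8(107), np.uint8(126)), (137, np.uint8(95), np.uint8(75)), (138, np.uint8(91), np.uint8(42)), (139, np.uint8(92), np.uint8(36)), (140, np.uint8(90), np.uint8(40)), (141, np.uint8(93), np.uint8(36))]
310 [(130, np.uint8(168), np.uint8(99)), (131, np.uint8(159), np.uint8(95)), (132, np.uint8(144), np.uint8(87)), (133, np.uint8(130), np.uint8(73)), (134, np.uint8(116), np.uint8(59)), (135, np.uint8(110), np.uint8(44)), (136, np.uint8(108), np.uint8(31)), (137, np.uint8(105), np.uint8(36)), (138, np.uint8(105), np.uint8(34)), (139, np.uint8(103), np.uint8(30)), (140, np.uint8(101), np.uint8(30)), (141, np.uint8(99), np.uint8(31))]
```

The crate is square (yaw 0.05 against the rail's 0.048) and ~2.6 mm from the rail, but ~5 mm off the end board; one more side nudge.

```bash
python3 - <<'E'
from h import *
print(robot.observe()['joints'].round(2))
mv((.50,.03,.2,.5,62),(.52,-.02,.22,1.0,60))
E
```

```text
[ 0.09  1.06 -1.15  2.52  2.05  1.38 -0.91]
[-37.0, -105.0, -71.0] [-0.24, 0.135, -0.384] rows 3.8
[-63.0, -156.0, -77.0] [-0.518, 0.095, -0.799] rows 7.7
```

Request:
carry_out --pt "-0.2 -37 -105 -71 -0.24 0.135 -0.384" --pt "-0.2 -37 -105 -71 -0.24 0.135 -0.384" --pt "-0.2 -37 -105 -71 -0.24 0.135 -0.384" --pt "-0.2 -37 -105 -71 -0.24 0.135 -0.384" --pt "-0.2 -63 -156 -77 -0.518 0.095 -0.799" --pt "-0.2 -63 -156 -77 -0.518 0.095 -0.799" --pt "-0.2 -63 -156 -77 -0.518 0.095 -0.799" --pt "-0.2 -63 -156 -77 -0.518 0.095 -0.799" --pt "-0.2 -63 -156 -77 -0.518 0.095 -0.799" --pt "-0.2 -63 -156 -77 -0.518 0.095 -0.799"

```text
time: 31.92
ee_pos: [0.5117, -0.017, 0.2082]
eef_rot: [-0.299, 0.929, 0.062, 0.207]
force: [0.1, -0.2, 0.7]
grip_width: 0.601
finger_force: 0.0
```

```bash
python3 - <<'E'
from h import *
print(robot.observe()['joints'].round(2))
mv((.60,-.03,.2,1.4,58),(.655,.0,.13,1.62,52))
E
```

```text
[ 0.74  0.69 -0.99  2.23  1.32  0.33  0.93]
[-55.0, -62.0, 35.0] [-0.378, -0.119, -0.681] rows 6.3
[-81.0, -69.0, 125.0] [-0.529, -0.211, -0.849] rows 8.2
```

Request:
carry_out --pt "-0.2 -55 -62 35 -0.378 -0.119 -0.681" --pt "-0.2 -55 -62 35 -0.378 -0.119 -0.681" --pt "-0.2 -55 -62 35 -0.378 -0.119 -0.681" --pt "-0.2 -55 -62 35 -0.378 -0.119 -0.681" --pt "-0.2 -55 -62 35 -0.378 -0.119 -0.681" --pt "-0.2 -55 -62 35 -0.378 -0.119 -0.681" --pt "-0.2 -81 -69 125 -0.529 -0.211 -0.849" --pt "-0.2 -81 -69 125 -0.529 -0.211 -0.849" --pt "-0.2 -81 -69 125 -0.529 -0.211 -0.849" --pt "-0.2 -81 -69 125 -0.529 -0.211 -0.849"

```text
time: 32.75
ee_pos: [0.6505, 0.0048, 0.1224]
eef_rot: [0.675, -0.664, -0.234, -0.22]
force: [0.3, -0.4, 0.3]
grip_width: 0.599
finger_force: 0.0
```

```bash
python3 - <<'E'
from h import *
print(robot.observe()['joints'].round(2))
mv((.66,.02,.10,1.62,52),(.665,.05,.03,1.62,48))
E
```

```text
[ 0.77  1.4  -1.47  1.44  0.81  1.14  2.66]
[2.0, -10.0, 27.0] [-0.007, -0.009, -0.031] rows 0.7
[20.0, -17.0, 100.0] [-0.008, -0.078, -0.03] rows 2.5
```

Request:
carry_out --pt "-0.2 2 -15 27 0 -0.009 -0.03" --pt "-0.2 2 -15 27 0 -0.009 -0.03" --pt "-0.2 20 -22 100 0 -0.078 -0.03" --pt "-0.2 20 -22 100 0 -0.078 -0.03" --pt "-0.2 20 -22 100 0 -0.078 -0.03" --pt "-0.2 20 -22 100 0 -0.078 -0.03"

```text
time: 33.25
ee_pos: [0.6614, 0.0597, 0.0364]
eef_rot: [0.675, -0.648, -0.249, -0.249]
force: [0.8, 0.6, 1.3]
grip_width: 0.598
finger_force: 0.0
```

```bash
python3 - <<'E'
from h import *
print(robot.observe()['joints'].round(2))
mv((.67,.075,.022,1.62,48),(.669,.092,.022,1.62,48))
E
```

```text
[ 0.72  1.57 -1.47  1.45  0.94  1.05  2.65]
[-2.0, -9.0, 21.0] [-0.019, -0.013, -0.002] rows 0.5
[-14.0, -9.0, 32.0] [-0.019, -0.013, -0.002] rows 0.9
```

Request:
carry_out --pt "-0.2 0 -6 12 0 0 0" --pt "-0.2 -1 -9 21 0 0 0" --pt "-0.2 -4 -9 24 0 0 0" --pt "-0.2 -7 -9 27 0 0 0" --pt "-0.2 -9 -9 29 0 0 0" --pt "-0.2 -12 -9 31 0 0 0" --pt "-0.2 -13 -9 32 0 0 0" --pt "-0.2 -13 -9 32 0 0 0"

```text
time: 33.92
ee_pos: [0.6708, 0.0901, 0.0239]
eef_rot: [0.676, -0.648, -0.247, -0.25]
force: [-0.8, -2.3, 0.5]
grip_width: 0.602
finger_force: 1.0
```

Request:
carry_out --pt "-0.2 -1 0 1 0 0 0" --pt "-0.2 -2 0 2 0 0 0" --pt "-0.2 -3 0 3 0 0 0" --pt "-0.2 -3 0 3 0 0 0"

```text
time: 34.25
ee_pos: [0.6709, 0.0906, 0.0235]
eef_rot: [0.675, -0.649, -0.246, -0.249]
force: [-4.0, -15.9, 9.9]
grip_width: 0.599
finger_force: 7.8
```

Request:
carry_out --pt "-0.2 -2 0 1 0 0 0" --pt "-0.2 -3 0 3 0 0 0" --pt "-0.2 -4 0 4 0 0 0" --pt "-0.2 -5 0 4 0 0 0" --pt "-0.2 -5 0 4 0 0 0"

```text
time: 34.67
ee_pos: [0.6709, 0.0946, 0.0229]
eef_rot: [0.675, -0.65, -0.245, -0.247]
force: [-4.5, -21.6, 10.7]
grip_width: 0.594
finger_force: 10.9
```

Request:
carry_out --pt "-0.2 0 0 0 0 0 0"

```text
time: 34.75
ee_pos: [0.6708, 0.0946, 0.0229]
eef_rot: [0.675, -0.65, -0.245, -0.247]
force: [-5.3, -22.1, 11.3]
grip_width: 0.598
finger_force: 10.9
```

Seated again (0.0946, force rising to 22 N). Back off and check.

```bash
python3 - <<'E'
from h import *
mv((.668,.06,.03,1.61,48),(.64,.0,.10,1.5,52))
E
```

```text
[21.0, 4.0, -28.0] [-0.017, -0.022, 0.005] rows 0.8
[20.0, 33.0, -120.0] [0.053, 0.048, 0.089] rows 3.0
```

Request:
carry_out --pt "-0.2 21 3 -28 0 0 0" --pt "-0.2 21 3 -28 0 0 0" --pt "-0.2 20 33 -120 0 0 0" --pt "-0.2 20 33 -120 0 0 0" --pt "-0.2 20 33 -120 0 0 0" --pt "-0.2 20 33 -120 0 0 0" --pt "-0.2 20 33 -120 0 0 0"

```text
time: 35.33
ee_pos: [0.633, 0.014, 0.0991]
eef_rot: [0.672, -0.655, -0.242, -0.248]
force: [-0.1, 0.1, -0.3]
grip_width: 0.602
finger_force: 0.0
```

```bash
python3 - <<'E'
from h import *
g=cv2.cvtColor(vision.snapshot("top"),cv2.COLOR_RGB2HSV);V=g[:,:,2].astype(int);S=g[:,:,1].astype(int)
def edge(a,lo,hi): # sub-pixel half-level crossing
    d=a.astype(float);h=(d[0]+d[-1])/2;i=np.argmax(d<h);return lo+i-1+(d[i-1]-h)/(d[i-1]-d[i])+.5
vs=[(u+.5,edge(S[167:176,u],167,176)) for u in(194,200,206,214,222,230)]
a=ray("top",*vs[0],0);b=ray("top",*vs[-1],0);print(vs,a,b,"yaw",np.arctan2(*(b-a)*[1,-1]))
us=[edge(S[v,232:244],232,244) for v in(163,166)];ue=[edge(S[v,185:193],185,193) for v in(174,177,180)]
print(us,ue);r=ray("top",us[-1],166.5,0);e=ray("top",np.mean(ue),177.5,0)
rl=ray("top",265.5,edge(S[134:142,265],134,142),0)
ex=np.array([.9988,.048]);ey=np.array([-.048,.9988])
print("side gap",(e-r)@ey-.13,"back gap",rl@ex-b@ex-.09,"force",robot.observe()['force'])
for n,u,v,z in(("jar",237,423,.0675),("spool",176,355,.095),("slicker",627,424,.1)):print(n,g[int(v/1.5625),int(u/1.5625)])
E
```

```text
[(194.5, np.float64(172.078125)), (200.5, np.float64(172.0483870967742)), (206.5, np.float64(171.79347826086956)), (214.5, np.float64(171.36363636363637)), (222.5, np.float64(171.19230769230768)), (230.5, np.float64(170.98958333333334))] [0.6222749  0.20961974] [0.62805443 0.11304986] yaw 0.059776875022855766
[np.float64(238.02439024390245), np.float64(238.03333333333333)] [np.float64(189.14634146341464), np.float64(189.09302325581396), np.float64(189.0)]
side gap 0.0013453250102097858 back gap 0.0017142615607461387 force [0.3707129  0.31579004 0.63762908]
jar [12 27 94]
spool [ 5 31 98]
slicker [ 29  82 247]
```

Side gap is about 1 mm, back gap about 2 mm, it is square, and the robot is clear. Handing in.

```bash
python3 -c "
from rig import robot
print(robot.job_done())"
```

```text
the job is handed in; nothing more can be done
None
```

I pushed the crate into the corner and handed the job in at about 35 s; the camera puts it about 1 mm off the end board, 2 mm off the rail and square within about 0.01 rad, but the hand-in returned no verdict, and I did not re-measure the jar, spool and slicker.

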